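# Set up the tea-and-honey display on the cafe bar

### The job

Fill the tiered tea rack so that each carton shows over the one before it: dark-red in the front pocket, orange behind it, then the green one already there, black in the last pocket, all seated upright with the broad face to the front. Stand the honey tin in the middle of the saucer, and the price card upright on the bar 5 cm in front of the rack (card centre to rack front), centred on it and parallel to it. Leave the green carton in its pocket and the white-lidded glass jar where it is.

Things in the scene. Friction and masses are not known exactly. Their poses are not given: they have to be found in the camera images.
- rack: Fixed dark wood rack, 157 (x) by 78 (y) mm. Origin: centre of underside; -x is its front, z up. Four pockets front to back, 33 deep by 66 wide, centres x = -57, -19, 19, 57 mm (y 0), floors z = 8, 18, 28, 38 mm. Pocket lips end 18 mm, side cheeks 16 mm above the floor; back board with brass rail ends at z = 86 mm. Front face x = -78.5 mm. Yaw within 20 degrees; left or right half of the bar.
- carton_red: Loose folding carton, off-white with dark red top, 26 mm thick (its x) by 42 mm wide (its y) by 75 mm tall, 45 g. Origin: centre of its underside; z up. The shortest. Starts standing somewhere on the bar.
- carton_orange: Loose folding carton, off-white with orange top, 26 mm thick (its x) by 50 mm wide (its y) by 78 mm tall, 45 g. Origin: centre of its underside; z up. The second shortest. Starts standing somewhere on the bar.
- carton_green: Loose folding carton, off-white with dark green top, 26 mm thick (its x) by 46 mm wide (its y) by 82 mm tall, 45 g. Origin: centre of its underside; z up. The third in height. It stands at the start already in the third pocket of the rack, counted from the front, and stays there.
- carton_black: Loose folding carton, off-white with black top, 26 mm thick (its x) by 58 mm wide (its y) by 92 mm tall, 45 g. Origin: centre of its underside; z up. The tallest. Starts standing somewhere on the bar.
- honey_tin: Loose round tin of honey, dark body with an orange lid, 58 mm in diameter and 60 mm tall, 150 to 310 g. Origin: centre of its underside; z up. Starts standing somewhere on the bar.
- saucer: Loose white saucer with a gilt rim, 114 mm in diameter, rim 14 mm high; its flat inside, on which the tin stands, is 8 mm above its underside and about 75 mm across. Origin: centre of its underside. It stands on the other side of the bar from the rack.
- price_card: Loose folded card, dark red, standing like a tent: 26 mm deep at the foot (its x), 70 mm wide (its y), 41 mm high, with the ridge (about 2 mm) along its y above the origin, 15 g; it can be pinched over the ridge with the fingers closing along its x. Origin: centre of its underside; z up.
- cocoa_jar: Bystander: glass jar with a white lid, 64 mm in diameter, 78 mm tall, loose, in the middle of the bar behind the other things. Origin: centre of its underside. To be left alone.
There are look-alikes about, which are no part of the job. Several things look just like the carton_orange: the one meant starts farthest from the robot's base.

How it is judged:
At the end, for the whole second after the job is handed in: Front to back: red, orange, green, black carton, one per pocket, seated to 4 mm, within 8 mm in depth and 15 mm sideways, upright, square to 0.25 rad. Tin upright on saucer within 12 mm. Card 50 +-20 mm before rack, within 15 mm of its middle, parallel to 0.2 rad. All released, at rest (x of carton_red in the frame of rack between -0.065 and -0.049 m and y of carton_red in the frame of rack between -0.015 and 0.015 m and z of carton_red in the frame of rack between 0.004 and 0.012 m and angle between each of carton_red, carton_orange, carton_green, carton_black's own z axis and vertical below 0.12 rad and angle between the x axis of each of carton_red, carton_orange, carton_green, carton_black and the x axis of rack, either way round below 0.25 rad and linear speed of each of carton_red, carton_orange, carton_green, carton_black, honey_tin, price_card below 0.01 m/s and angular speed of each of carton_red, carton_orange, carton_green, carton_black, honey_tin, price_card below 0.1 rad/s and contact force between each of carton_red, carton_orange, carton_green, carton_black, honey_tin, price_card and the fingers below 0.05 N and x of carton_orange in the frame of rack between -0.027 and -0.011 m and y of carton_orange in the frame of rack between -0.015 and 0.015 m and z of carton_orange in the frame of rack between 0.014 and 0.022 m and x of carton_green in the frame of rack between 0.011 and 0.027 m and y of carton_green in the frame of rack between -0.015 and 0.015 m and z of carton_green in the frame of rack between 0.024 and 0.032 m and x of carton_black in the frame of rack between 0.049 and 0.065 m and y of carton_black in the frame of rack between -0.015 and 0.015 m and z of carton_black in the frame of rack between 0.034 and 0.042 m and horizontal distance between honey_tin and saucer below 0.012 m and z of honey_tin in the frame of saucer between 0.004 and 0.012 m and angle between each of honey_tin, saucer, price_card's own z axis and vertical below 0.1 rad and height (world z) of each of saucer, price_card below 0.005 m and x of price_card in the frame of rack between -0.1485 and -0.1085 m and y of price_card in the frame of rack between -0.015 and 0.015 m and angle between the x axis of price_card and the x axis of rack, either way round below 0.2 rad); the robot touches nothing.
It fails at once if the glass jar that was to be left alone is pushed away by more than 25 mm or tipped (distance of cocoa_jar from where it was at the start of the episode above 0.025 m or angle between cocoa_jar's own z axis and vertical above 0.3 rad).
It also fails if it takes over 125 s, if anything falls off the work surface, if the arm or the gripper's body presses on something with over 40 N, if the wrist force passes 120 N, or if a joint passes its speed limit or range.

### The arm

A 7-joint arm with a two-finger parallel gripper is mounted at the origin on a cart in front of the work surface, level with it; the furniture and walls round the work are solid. World frame = base frame: x ahead of the robot, y to its left, z up, the work surface at z = 0. Lengths are in m, angles in rad, forces in N, time in s.
With the tool pointing down it reaches from about 0.4 to 0.85 m from the base axis. Payload 4.5 kg.
Tool frame: the origin (TCP) lies midway between the tips of the shut fingers; the grasp point (between the pads) lies 19 mm behind it; z points along the fingers, y is the direction in which the jaws open and shut (so a half turn about z gives the same grasp; the last joint's range is limited). The gripper opens to 88 mm and grips with 3 to 60 N. Pads are 18 mm wide; open, the fingers measure 123 mm over their backs; the gripper's body (75 mm by 187 mm) begins 45 mm behind the grasp point.
Start: joints at [-1.273, 0.689, -0.195, 1.565, 0.157, 0.902, -0.215], TCP at [0.163, 0.603, 0.239] pointing down, gripper open.
Joint ranges: [-3.01, 3.01], [-0.46, 2.08], [-1.47, 1.51], [0.13, 2.56], [-1, 4.14], [0.04, 2.09], [-2.66, 2.66]. Speed limits (rad/s): [2.57, 2.57, 3.14, 3.14, 3.14, 3.14, 3.14].

### API

Orientations are given as a unit quaternion [x, y, z, w].
In Python, from plant import r, viewer gives the robot as it stands.
- The arm moves only by the tool play_rows, never from a script. Its argument "commands" is a list of rows, each an object with "delta_rot": the turn, a rotation vector about the tool's x, y, z normalised to -1 to 1, where 1 is pi rad, a list of three; "travel": the shift along the tool's x, y, z normalised to -1 to 1, where 1 is 15 cm, a list of three; "gripper": the opening, from -1 (shut) to 1 (fully open). In form: [{"delta_rot": [wx, wy, wz], "travel": [x, y, z], "gripper": gripper}, ...]. A call has 1 to 12 rows; each row is the pose to reach, as a shift and turn from the pose commanded when the call began, along the tool's axes at that moment, turning the shorter way round; what a row does not reach only later rows make up. A row lasts 1/8 s, in which the tool goes at most 62.5 mm and 10.7 degrees, less where a joint would pass 70% of its speed; a pose out of reach is approached as far as the arm can. A call with a number of a shift or a turn outside -1 to 1 is refused whole. A call with a gripper value outside its range is refused whole. The fingers move at their own pace and stop on an object; "force" is the grip in N (left out, the last holds). Time passes only in rows, so rows that repeat a pose let the fingers close. It gives the time, the measured TCP pose, the force and the opening at its end, in the units of the state.
- r.get_state(): the state, without advancing time (a new reading comes with each control period).
- viewer.snapshot(name): name is "side" or "top"; returns a dict with "color" (420x560x3 uint8, red, green, blue), "z_map" (420x560 float32, m along the optical axis (not along the pixel's ray), 0 where there is no reading), "fx", "fy", "cx", "cy" (pixels), "origin" and "attitude" of the camera in the world. Camera axes: x right, y up, looking along -z (the intrinsics and any distortion apply to the point x, -y, -z); pixel columns grow to the right and rows downward; lengths in m; the calibration is good to about 2 mm. A picture is of the moment at which its call begins.
- r.finish_job(): hands the job in, once; it reports no verdict.
Trained networks look in the newest picture that a camera, given by its name, has taken for a name from the list of things; names that differ only in an ending like _2 or _b are one class to them, and where a whole thing is asked for, a point or a joint stands for the part that bears it (a point fixed in the world has none). Each returns a list of dicts, best first, with "conf" (0 to 1); they miss things now and then, are a little off and sometimes report something else, mostly with a low value. They report only what shows in the picture. A call takes as long as a camera call. They do not tell look-alikes from the thing itself.
- viewer.outline_of(camera, label): "pixels" (420x560 bool, what is visible of it) and "at" ([column, row] in pixels, amid what is visible of it).
- viewer.pinpoint(camera, label): "at" ([column, row] in pixels: a listed point, or the origin of a listed thing).
The state is a dict: "clock": time; "q": joint angles; "qd": joint speeds; "joint_torque": joint torques, N m; "tool_pos": TCP position; "eef_rot": TCP orientation; "contact_force": force on the tool from outside, world axes, zero at the start; "moment": the same for the moment, N m; "opening": opening from 0.0 (shut) to 1.0 (fully open).
Only numpy, scipy, OpenCV 4.12 (cv2) and the standard library are available. Lean on these libraries where they do the work, as an engineer would, in place of code of your own. Each camera call takes 0.05 s, during which the arm holds its last target. There are 200 camera calls.

## Working session

There is one attempt and no reset: what is moved stays moved. The work goes in short steps, Python scripts to look and compute and a tool call to move; the robot and the scene stay as the last step left them, time stands still between calls to the robot, and variables do not carry over. Pictures are saved under pics/ and viewed, about 12 in all and at most 16, crops included, and the job is handed in when it is done.

Besides the shell and the picture viewer there is one more tool, called after "Call:" as name(argument=value, ...), one argument or row to a line, values as JSON. play_rows: Moves the arm, as the interface text tells. Its arguments: {"type":"object","properties":{"commands":{"type":"array","items":{"type":"object","properties":{"delta_rot":{"type":"array","items":{"type":"number","minimum":-1,"maximum":1}},"travel":{"type":"array","items":{"type":"number","minimum":-1,"maximum":1}},"gripper":{"type":"number"}}}},"force":{"type":"number"}},"required":["commands"]}

```bash
ls; mkdir -p pics
cat > h.py <<'E'
import numpy as np, cv2
from scipy.spatial.transform import Rotation as R
from plant import r, viewer
def snap(n,f=None):
    s=viewer.snapshot(n)
    if f: cv2.imwrite('pics/'+f,s['color'][:,:,::-1])
    return s
def rot(s):
    a=np.array(s['attitude']); return R.from_quat(a) if a.shape==(4,) else R.from_matrix(a)
def cloud(s):
    z=s['z_map']; v,u=np.mgrid[:z.shape[0],:z.shape[1]]
    p=np.stack([(u-s['cx'])/s['fx']*z,-(v-s['cy'])/s['fy']*z,-z],-1)
    w=p@rot(s).as_matrix().T+np.array(s['origin']); w[z==0]=np.nan; return w
def proj(s,P):
    c=(np.array(P)-s['origin'])@rot(s).as_matrix(); return s['cx']+s['fx']*c[...,0]/-c[...,2], s['cy']-s['fy']*c[...,1]/-c[...,2]
E
python3 - <<'E'
from h import *
for n in('top','side'):
    s=snap(n,n+'0.png'); w=cloud(s); print(n,{k:v for k,v in s.items() if k not in('color','z_map')})
    for l in ['rack','carton_red','carton_orange','carton_green','carton_black','honey_tin','saucer','price_card','cocoa_jar']:
        for o in viewer.outline_of(n,l):
            q=w[o['pixels']]; q=q[~np.isnan(q[:,0])]
            if len(q): print(l,round(o['conf'],2),np.round(o['at']),len(q),np.round(np.median(q,0),3),'zmax',np.round(np.percentile(q[:,2],98),3))
print(r.get_state())
E
```

```text
pics
top {'fx': 395.5154322334202, 'fy': 395.5154322334202, 'cx': 281.7472324274711, 'cy': 207.9641799980049, 'origin': array([0.47732825, 0.01923873, 1.13493441]), 'attitude': array([ 0.02089968, -0.0289409 , -0.70312305,  0.71017153])}
rack 0.75 [278. 245.] 236 [0.451 0.011 0.093] zmax 0.096
rack 0.63 [224. 194.] 1593 [0.591 0.174 0.028] zmax 0.087
carton_red 0.63 [428. 255.] 221 [ 0.43  -0.38   0.075] zmax 0.081
carton_orange 0.7 [386. 233.] 284 [ 0.482 -0.274  0.079] zmax 0.083
carton_orange 0.57 [355. 250.] 286 [ 0.442 -0.197  0.078] zmax 0.083
carton_orange 0.51 [418. 208.] 295 [ 0.557 -0.356  0.078] zmax 0.083
carton_green 0.82 [224. 182.] 268 [0.611 0.167 0.11 ] zmax 0.115
carton_black 0.56 [280. 246.] 259 [0.451 0.011 0.093] zmax 0.097
honey_tin 0.78 [138. 218.] 501 [0.516 0.398 0.06 ] zmax 0.064
saucer 0.8 [346. 193.] 1166 [ 0.596 -0.178  0.01 ] zmax 0.017
price_card 0.69 [282. 208.] 223 [0.554 0.009 0.025] zmax 0.044
cocoa_jar 0.58 [294. 161.] 503 [ 0.677 -0.026  0.078] zmax 0.082
cocoa_jar 0.24 [139. 221.] 494 [0.517 0.398 0.06 ] zmax 0.064
side {'fx': 537.0414228906748, 
[... 967 characters left out ...]
zmax 0.218
{'clock': 1.0, 'q': array([-1.27319447,  0.68907637, -0.19458127,  1.56532684,  0.15727117,
        0.90249964, -0.21508747]), 'qd': array([-0.00080024, -0.00062683,  0.00134164,  0.00048481, -0.00121761,
       -0.0003185 ,  0.00060016]), 'joint_torque': array([-2.69834698e-05, -5.27506757e+01, -1.26733683e+00, -1.53751606e+01,
       -5.20032272e-02, -1.05827236e-03,  9.55729234e-06]), 'tool_pos': array([0.16295219, 0.60339344, 0.23874981]), 'eef_rot': array([ 1.31515883e-01,  9.91314063e-01,  3.48473967e-05, -4.43771201e-06]), 'contact_force': array([-0.63966975,  0.0848607 ,  0.2492972 ]), 'moment': array([-0.01046527,  0.00311255,  0.0309749 ]), 'opening': 0.9979128625589049}
```

```bash
cat >> h.py <<'E'
def rect(w,c,z0,z1,rad=0.06):
    m=(w[...,2]>z0)&(w[...,2]<z1)&(np.hypot(w[...,0]-c[0],w[...,1]-c[1])<rad)
    q=w[m][:,:2]
    (cx,cy),(a,b),t=cv2.minAreaRect((q*1000).astype(np.float32))
    if a>b: a,b,t=b,a,t+90   # t: direction of the thin side (x)
    t=(t+90)%180-90
    return np.round([cx,cy,a,b,t],1),len(q)
E
python3 - <<'E'
from h import *
s=snap('top'); w=cloud(s); side=snap('side'); ws=cloud(side)
T={'red':(.43,-.38,.075),'oA':(.482,-.274,.078),'oB':(.442,-.197,.078),'oC':(.557,-.356,.078),'green':(.611,.167,.11),'black':(.451,.011,.092)}
for k,(x,y,z) in T.items():
    print(k,rect(w,(x,y),z-.008,z+.008,.045),rect(ws,(x,y),z-.006,z+.008,.045))
print('card',rect(w,(.56,.01),.004,.06), 'ridge',rect(w,(.56,.01),.034,.06))
print('tin',rect(w,(.516,.398),.05,.075)); print('saucer',rect(w,(.596,-.178),.004,.03,.08)); print('jar',rect(w,(.677,-.026),.06,.1))
print('rack',rect(w,(.59,.17),.006,.1,.13),'rail',rect(w,(.65,.16),.078,.095,.1), rect(ws,(.65,.16),.078,.095,.1))
c=cv2.resize(s['color'][130:290,100:460],None,fx=2.2,fy=2.2,interpolation=cv2.INTER_CUBIC); cv2.imwrite('pics/topc.png',c[:,:,::-1])
E
```

```text
red (array([ 428.3, -392.1,   26.3,   44.5,  -10.6]), 170) (array([ 429.7, -390.6,   34.3,   43.4,  -14.5]), 104)
oA (array([ 480.8, -281.5,   26.6,   51.7,  -19.9]), 201) (array([ 482.2, -278.7,   32. ,   50.2,  -21. ]), 123)
oB (array([ 440.7, -202. ,   26.9,   51. ,   32.3]), 202) (array([ 441.5, -200.9,   32.7,   54. ,   35.7]), 119)
oC (array([ 559. , -365.6,   26.5,   52.1,   25.2]), 202) (array([ 559.4, -363.7,   31.1,   52. ,   21.6]), 138)
green (array([613.8, 169.2,  26.7,  46.4, -17.1]), 191) (array([616.4, 171.3,  33.9,  47.8, -14.9]), 116)
black (array([451.3,  12.4,  26.6,  58.1,  14.7]), 230) (array([454.6,  15.8,  35.8,  61.4,  11. ]), 140)
card (array([559.3,  10.2, 105.9, 117.9,  33.2]), 308) ridge (array([556.3,   9.4,   7.2,  67.9,  12.1]), 59)
tin (array([516.6, 404.7,  54.6,  57.3,   1.5]), 381)
saucer (array([ 599.1, -178.8,  150.1,  151.1,  -71.1]), 1328)
jar (array([682.8, -27.1,  59.8,  61. ,  89.9]), 422)
rack (array([603.4, 158.8, 212.9, 221.8,   9.9]), 1536) rail (array([636.1, 162.8,  73.2,  76.3, -16.5]), 90) (array([646.6, 162.8,  58.7,  75.6, -17. ]), 120)
```

View pics/topc.png

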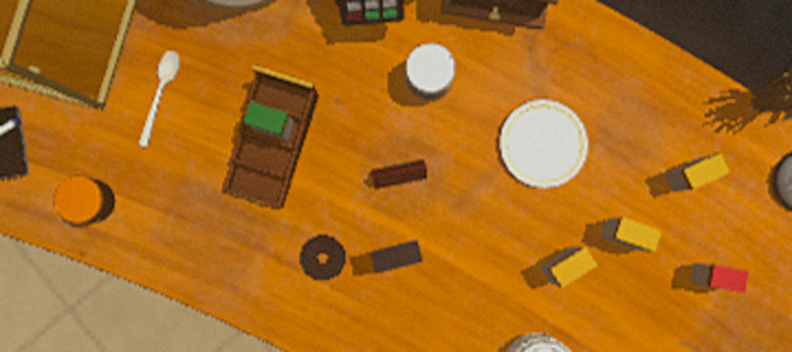

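View pics/side0.png

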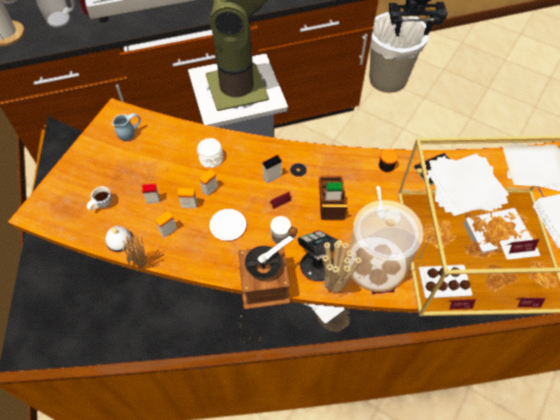

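Top crop shows: red carton (730,278), three yellow-orange tops at full-frame pixels A(386,233), B(355,250), C(418,208); black (405,255), card (397,173), rack with green at (270,120), saucer (543,143), tin (80,198), jar (430,68). Base distances are A 0.56, B 0.49 and C 0.67 m, so C is the farthest and the one meant. I'll confirm it in a crop and measure the rack more exactly.

```bash
cat >> h.py <<'E'
def rackfit(ws,x0=(.603,.163,-16.5)):
    from scipy.optimize import minimize
    q=np.concatenate([w.reshape(-1,3) for w in ws]); q=q[~np.isnan(q[:,0])]
    q=q[(np.hypot(q[:,0]-x0[0],q[:,1]-x0[1])<.12)&(q[:,2]>-.01)&(q[:,2]<.125)]
    fl=[.008,.018,.028,.038]; xc=[-.057,-.019,.019,.057]
    def h(l): # model height at local x,y; distance to nearest allowed surface
        x,y=l[:,0],l[:,1]; i=np.clip(((x+.076)//.038),0,3).astype(int)
        ins=(abs(x)<.0785)&(abs(y)<.039)
        f=np.take(fl,i); pocket=(abs(x-np.take(xc,i))<.0165)&(abs(y)<.033)
        top=np.where(abs(y)>=.033,f+.016,f+.018); top=np.where(x>.0735,.086,top)
        return ins,pocket,f,top
    def cost(p):
        t=np.radians(p[2]); d=q[:,:2]*1000-p[:2]; d=d/1000
        l=np.stack([d@[np.cos(t),np.sin(t)],d@[-np.sin(t),np.cos(t)]],-1)
        ins,pocket,f,top=h(l); z=q[:,2]
        e=np.where(ins,np.where(pocket,np.maximum(0,f-z),abs(z-top)),abs(z))
        return np.minimum(e,.012).mean()*1000
    best=None
    for dx in(-8,0,8):
        for dy in(-8,0,8):
            m=minimize(cost,[x0[0]*1000+dx,x0[1]*1000+dy,x0[2]],method='Nelder-Mead',options=dict(initial_simplex=np.array([[x0[0]*1000+dx,x0[1]*1000+dy,x0[2]]]*4)+np.array([[0,0,0],[4,0,0],[0,4,0],[0,0,4]])))
            if best is None or m.fun<best.fun: best=m
    return np.round(best.x,2),round(best.fun,3)
E
python3 - <<'E'
from h import *
s=snap('top'); w=cloud(s); side=snap('side'); ws=cloud(side)
print('fit top',rackfit([w]),'side',rackfit([ws]),'both',rackfit([w,ws]))
print('rect',rect(w,(.603,.163),.016,.1,.105), 'saucer',rect(w,(.598,-.178),.005,.03,.065),rect(ws,(.598,-.178),.006,.03,.065))
print('tin side',rect(ws,(.516,.404),.054,.075),'ridge side',rect(ws,(.556,.01),.034,.06))
for n in('top','side'):
  for l in('rack','saucer','honey_tin'):
    for o in viewer.pinpoint(n,l)[:2]:
        c,rr=o['at']; S=s if n=='top' else side
        d=rot(S).apply([(c-S['cx'])/S['fx'],-(rr-S['cy'])/S['fy'],-1]); t=-S['origin'][2]/d[2]
        print(n,l,round(o['conf'],2),np.round((S['origin']+t*d)[:2],3))
for W in(w,ws):
    for i in np.arange(.35,.8,.05):
        print(round(i,2),[int(1000*np.nanmax(np.r_[0,W[...,2][(abs(W[...,0]-i)<.025)&(abs(W[...,1]-j)<.025)]])) for j in np.arange(-.5,.6,.05)])
c=cv2.resize(s['color'][185:280,330:470],None,fx=5,fy=5,interpolation=cv2.INTER_CUBIC); cv2.imwrite('pics/or.png',c[:,:,::-1])
E
```

```text
fit top (array([596.32, 175.92, -16.71]), np.float64(1.772)) side (array([603.43, 175.81, -17.6 ]), np.float64(3.436)) both (array([596.47, 176.64, -16.55]), np.float64(2.595))
rect (array([595.5, 175.1,  78.7, 158.6,  73. ]), 1219) saucer (array([ 597.2, -176.9,  113.3,  116.2,  -22.5]), 1241) (array([ 600.4, -177.7,  114.8,  121.9,   54.6]), 725)
tin side (array([517.7, 406.9,  54.8,  59.1,  62.6]), 190) ridge side (array([559.2,  11.1,  10.9,  68.3,  12.7]), 45)
top rack 0.68 [0.592 0.172]
top rack 0.36 [0.524 0.401]
top saucer 0.81 [ 0.603 -0.176]
top honey_tin 0.83 [0.522 0.401]
side rack 0.66 [0.607 0.174]
side saucer 0.77 [ 0.588 -0.173]
side honey_tin 0.58 [0.521 0.417]
0.35 [7, 6, 9, 7, 7, 7, 67, 66, 7, 7, 7, 6, 6, 6, 6, 3, 0, 0, 0, 0, 0, 0]
0.4 [54, 7, 81, 78, 6, 8, 84, 6, 7, 6, 7, 7, 8, 6, 8, 7, 6, 6, 0, 0, 0, 0]
0.45 [7, 6, 82, 80, 83, 81, 84, 80, 8, 6, 98, 99, 11, 12, 6, 8, 6, 6, 6, 5, 6, 0]
0.5 [48, 7, 7, 6, 83, 84, 8, 9, 6, 8, 6, 7, 7, 28, 29, 5, 7, 6, 65, 64, 5, 6]
0.55 [76, 6, 84, 85, 8, 16, 19, 19, 6, 15, 46, 43, 8, 39, 39, 30, 7, 7, 66, 62, 18, 22]
0.6 [48, 6, 83, 
[... 457 characters left out ...]
 10, 83, 11, 10, 10, 9, 7, 9, 10, 8, 10, 9, 4, 0, 0, 0, 0]
0.45 [9, 9, 82, 80, 82, 79, 87, 77, 9, 10, 101, 98, 14, 12, 7, 9, 9, 10, 10, 8, 5, 0]
0.5 [45, 9, 8, 7, 86, 83, 8, 9, 9, 8, 10, 9, 12, 34, 28, 11, 10, 9, 70, 63, 8, 11]
0.55 [80, 9, 84, 86, 9, 11, 22, 21, 9, 9, 43, 47, 10, 43, 39, 30, 9, 12, 69, 66, 21, 23]
0.6 [56, 12, 84, 76, 12, 23, 18, 19, 23, 11, 20, 10, 9, 118, 118, 10, 9, 14, 9, 12, 33, 19]
0.65 [147, 144, 8, 9, 8, 11, 20, 19, 10, 85, 86, 12, 86, 115, 114, 12, 7, 16, 297, 297, 295, 288]
0.7 [143, 142, 11, 10, 9, 8, 8, 8, 10, 85, 85, 11, 11, 88, 90, 5, 0, 0, 298, 291, 295, 297]
0.75 [0, 0, 0, 6, 8, 11, 121, 128, 119, 120, 118, 126, 123, 11, 229, 227, 0, 307, 314, 313, 313, 311]
```

View pics/or.png

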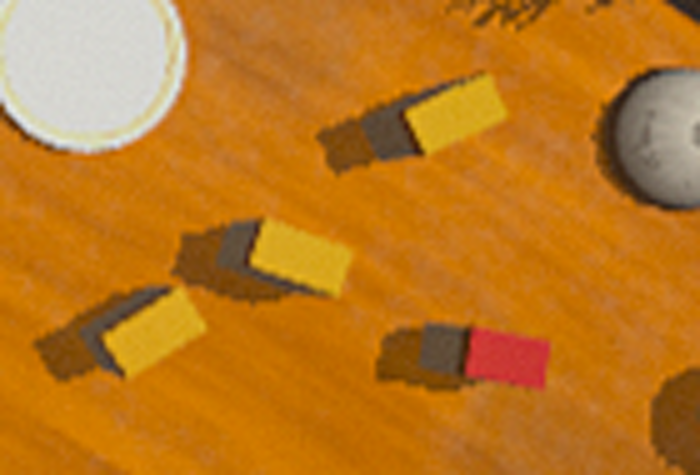

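C sits at crop (457,113), top right of the group. It has an orange top and is the farthest from the base, so it is the carton to take. Next is the move planner.

```bash
cat >> h.py <<'E'
def plan(cur,wps,v=.055):
    """cur (x,y,z,phi) commanded; wps (x,y,z,phi,grip,extra). Prints calls: rows [wz | tx ty tz | grip] xN"""
    cur=np.array(cur,float); 
    for x,y,z,ph,g,ex in wps:
        tgt=np.array([x,y,z,ph],float)
        while True:
            p=np.radians(cur[3]); A=np.array([[-np.sin(p),np.cos(p),0],[np.cos(p),np.sin(p),0],[0,0,-1]])
            d=A@(tgt[:3]-cur[:3])/.15; k=min(1,1/max(1e-9,abs(d).max()))
            last=k>=1; d=d*k
            if k<1: d=d*.99
            dph=(tgt[3]-cur[3])
            rd=np.round(d,3); w=np.round(-dph/180,3)
            n=int(np.ceil(max(np.linalg.norm(rd)*.15/v,abs(dph)/9)))+1+(ex if last else 0)
            print(f'wz {w:+.3f} travel {rd.tolist()} grip {g} x{n}' + ('' if not last else '   <- wp'))
            cur[:3]+=A.T@(rd*.15); cur[3]-=w*180
            if last: break
    print('end',np.round(cur,4).tolist())
def cur():
    s=r.get_state(); y=R.from_quat(s['eef_rot']).as_matrix()[:,1]
    print('clock',s['clock'],'tcp',np.round(s['tool_pos'],4),'phi',np.round(np.degrees(np.arctan2(y[1],y[0])),2),'tilt',np.round(y[2],3),'open',round(s['opening']*88,1),'F',np.round(s['contact_force'],1)); return s
E
python3 - <<'E'
from h import *
cur()
plan((.163,.6034,.2387,74.9),[(.517,.4055,.15,74.9,1,1),(.517,.4055,.022,74.9,1,2)])
E
```

```text
clock 1.5 tcp [0.1629 0.6034 0.2387] phi 74.89 tilt 0.0 open 87.9 F [-0.7  0.3 -0.2]
wz -0.000 travel [-0.99, -0.249, 0.223] grip 1 x4
wz -0.000 travel [-0.99, -0.249, 0.223] grip 1 x4
wz -0.000 travel [-0.642, -0.161, 0.145] grip 1 x4   <- wp
wz -0.000 travel [-0.0, 0.0, 0.854] grip 1 x6   <- wp
end [0.517, 0.4055, 0.0219, 74.9]
```

Call:
play_rows(
  commands=[
    {"delta_rot":[0,0,0],"travel":[-0.99,-0.249,0.223],"gripper":1},
    {"delta_rot":[0,0,0],"travel":[-0.99,-0.249,0.223],"gripper":1},
    {"delta_rot":[0,0,0],"travel":[-0.99,-0.249,0.223],"gripper":1},
    {"delta_rot":[0,0,0],"travel":[-0.99,-0.249,0.223],"gripper":1},
  ],
)

```text
clock: 2.0
tool_pos: [0.2999, 0.5262, 0.2047]
eef_rot: [0.134, 0.991, -0.001, 0.001]
contact_force: [-0.8, -0.3, 0.2]
opening: 0.998
```

Call:
play_rows(
  commands=[
    {"delta_rot":[0,0,0],"travel":[-0.99,-0.249,0.223],"gripper":1},
    {"delta_rot":[0,0,0],"travel":[-0.99,-0.249,0.223],"gripper":1},
    {"delta_rot":[0,0,0],"travel":[-0.99,-0.249,0.223],"gripper":1},
    {"delta_rot":[0,0,0],"travel":[-0.99,-0.249,0.223],"gripper":1},
  ],
)

```text
clock: 2.5
tool_pos: [0.4316, 0.453, 0.1715]
eef_rot: [0.133, 0.991, -0.0, 0.0]
contact_force: [0.4, -0.1, 0.0]
opening: 1.002
```

Call:
play_rows(
  commands=[
    {"delta_rot":[0,0,0],"travel":[-0.642,-0.161,0.145],"gripper":1},
    {"delta_rot":[0,0,0],"travel":[-0.642,-0.161,0.145],"gripper":1},
    {"delta_rot":[0,0,0],"travel":[-0.642,-0.161,0.145],"gripper":1},
    {"delta_rot":[0,0,0],"travel":[-0.642,-0.161,0.145],"gripper":1},
  ],
)

```text
clock: 3.0
tool_pos: [0.5141, 0.4088, 0.1506]
eef_rot: [0.13, 0.992, 0.001, -0.001]
contact_force: [-0.1, 1.0, -0.5]
opening: 1.003
```

Call:
play_rows(
  commands=[
    {"delta_rot":[0,0,0],"travel":[0,0,0],"gripper":1},
    {"delta_rot":[0,0,0],"travel":[0,0,0.25],"gripper":1},
    {"delta_rot":[0,0,0],"travel":[0,0,0.5],"gripper":1},
    {"delta_rot":[0,0,0],"travel":[0,0,0.5],"gripper":1},
  ],
)

```text
clock: 3.5
tool_pos: [0.5138, 0.4053, 0.0729]
eef_rot: [0.13, 0.991, -0.002, -0.002]
contact_force: [-0.4, 0.5, -0.9]
opening: 0.997
```

Run:
```python
from h import *
s=snap('top'); cur(); w=cloud(s); print(rect(w,(.517,.405),.05,.068,.05))
cv2.imwrite('pics/t1.png',cv2.resize(s['color'][170:270,90:230],None,fx=5,fy=5)[:,:,::-1])
```

```text
clock 3.55 tcp [0.5153 0.4063 0.0749] phi 75.0 tilt -0.001 open 87.7 F [1.1 0.3 0.7]
(array([520.3, 395.5,  31. ,  57.2, -74.8]), 65)
```

Call:
play_rows(
  commands=[
    {"delta_rot":[0,0,0],"travel":[0,0,0.2],"gripper":1},
    {"delta_rot":[0,0,0],"travel":[0,0,0.353],"gripper":1},
    {"delta_rot":[0,0,0],"travel":[0,0,0.353],"gripper":1},
    {"delta_rot":[0,0,0],"travel":[0,0,0.353],"gripper":-1},
    {"delta_rot":[0,0,0],"travel":[0,0,0.353],"gripper":-1},
    {"delta_rot":[0,0,0],"travel":[0,0,0.353],"gripper":-1},
    {"delta_rot":[0,0,0],"travel":[0,0,0.353],"gripper":-1},
  ],
  force=25,
)

```text
clock: 4.42
tool_pos: [0.5171, 0.4053, 0.0228]
eef_rot: [0.132, 0.991, 0.0, 0.0]
contact_force: [0.8, -0.9, 4.7]
opening: 0.653
```

Run:
```python
from h import *
cur()
plan((.517,.4055,.0219,74.9),[(.517,.4055,.16,74.9,-1,0),(.5975,-.177,.16,74.9,-1,1),(.5975,-.177,.06,74.9,-1,1)])
```

```text
clock 4.425 tcp [0.5171 0.4053 0.0228] phi 74.88 tilt 0.0 open 57.5 F [ 0.8 -0.9  4.7]
wz -0.000 travel [0.0, 0.0, -0.921] grip -1 x4   <- wp
wz -0.000 travel [-0.42, -0.99, 0.0] grip -1 x4
wz -0.000 travel [-0.419, -0.99, 0.0] grip -1 x4
wz -0.000 travel [-0.42, -0.99, 0.0] grip -1 x4
wz -0.000 travel [-0.271, -0.639, 0.0] grip -1 x4   <- wp
wz -0.000 travel [0.0, -0.0, 0.667] grip -1 x4   <- wp
end [0.5976, -0.1769, 0.06, 74.9]
```

Call:
play_rows(
  commands=[
    {"delta_rot":[0,0,0],"travel":[0,0,-0.3],"gripper":-1},
    {"delta_rot":[0,0,0],"travel":[0,0,-0.6],"gripper":-1},
    {"delta_rot":[0,0,0],"travel":[0,0,-0.921],"gripper":-1},
    {"delta_rot":[0,0,0],"travel":[0,0,-0.921],"gripper":-1},
  ],
)

```text
clock: 4.92
tool_pos: [0.5188, 0.4074, 0.1643]
eef_rot: [0.132, 0.991, 0.003, 0.003]
contact_force: [1.1, 0.6, -3.1]
opening: 0.652
```

Call:
play_rows(
  commands=[
    {"delta_rot":[0,0,0],"travel":[-0.14,-0.33,0],"gripper":-1},
    {"delta_rot":[0,0,0],"travel":[-0.28,-0.66,0],"gripper":-1},
    {"delta_rot":[0,0,0],"travel":[-0.42,-0.99,0],"gripper":-1},
    {"delta_rot":[0,0,0],"travel":[-0.42,-0.99,0],"gripper":-1},
  ],
)

```text
clock: 5.42
tool_pos: [0.5394, 0.2375, 0.1583]
eef_rot: [0.136, 0.991, -0.004, -0.001]
contact_force: [0.6, -0.2, -3.2]
opening: 0.651
```

Call:
play_rows(
  commands=[
    {"delta_rot":[0,0,0],"travel":[-0.14,-0.33,0],"gripper":-1},
    {"delta_rot":[0,0,0],"travel":[-0.28,-0.66,0],"gripper":-1},
    {"delta_rot":[0,0,0],"travel":[-0.42,-0.99,0],"gripper":-1},
    {"delta_rot":[0,0,0],"travel":[-0.42,-0.99,0],"gripper":-1},
  ],
)

```text
clock: 5.92
tool_pos: [0.5608, 0.0792, 0.1587]
eef_rot: [0.136, 0.991, -0.003, -0.001]
contact_force: [-0.1, 0.2, -2.2]
opening: 0.651
```

Call:
play_rows(
  commands=[
    {"delta_rot":[0,0,0],"travel":[-0.14,-0.33,0],"gripper":-1},
    {"delta_rot":[0,0,0],"travel":[-0.28,-0.66,0],"gripper":-1},
    {"delta_rot":[0,0,0],"travel":[-0.42,-0.99,0],"gripper":-1},
    {"delta_rot":[0,0,0],"travel":[-0.42,-0.99,0],"gripper":-1},
  ],
)

```text
clock: 6.42
tool_pos: [0.5827, -0.0796, 0.1588]
eef_rot: [0.135, 0.991, -0.002, -0.001]
contact_force: [-0.2, 0.1, -2.0]
opening: 0.652
```

Call:
play_rows(
  commands=[
    {"delta_rot":[0,0,0],"travel":[-0.13,-0.32,0],"gripper":-1},
    {"delta_rot":[0,0,0],"travel":[-0.271,-0.639,0],"gripper":-1},
    {"delta_rot":[0,0,0],"travel":[-0.271,-0.639,0],"gripper":-1},
    {"delta_rot":[0,0,0],"travel":[-0.271,-0.639,0],"gripper":-1},
    {"delta_rot":[0,0,0],"travel":[-0.271,-0.639,0.33],"gripper":-1},
    {"delta_rot":[0,0,0],"travel":[-0.271,-0.639,0.667],"gripper":-1},
    {"delta_rot":[0,0,0],"travel":[-0.271,-0.639,0.667],"gripper":-1},
  ],
)

```text
clock: 7.3
tool_pos: [0.5943, -0.1732, 0.0567]
eef_rot: [0.129, 0.992, 0.001, -0.005]
contact_force: [0.0, 0.1, -1.8]
opening: 0.652
```

Run:
```python
from h import *
s=snap('top'); sd=snap('side'); cur(); w=cloud(s);ws=cloud(sd)
for c,W in(('top',w),('side',ws)):
    print(rect(W,(.597,-.177),.005,.03,.07))
    for o in viewer.outline_of(c,'honey_tin')[:1]: q=W[o['pixels']]; print(c,o['conf'],len(q),np.nanmean(q,0))
```

```text
clock 7.4 tcp [ 0.5983 -0.1749  0.0611] phi 75.03 tilt 0.001 open 57.2 F [ 0.5  0.6 -1.8]
(array([ 582.3, -161. ,   97. ,  118.9,  -62.4]), 364)
top 0.45 87 [ 0.57670679 -0.16019948  0.08139907]
(array([ 611.4, -186.1,  102.9,  127.1,  -17.9]), 486)
side 0.87 317 [ 0.61499672 -0.17297154  0.08135895]
```

Call:
play_rows(
  commands=[
    {"delta_rot":[0,0,0],"travel":[0,0,0.1],"gripper":-1},
    {"delta_rot":[0,0,0],"travel":[0,0,0.17],"gripper":-1},
    {"delta_rot":[0,0,0],"travel":[0,0,0.197],"gripper":-1},
    {"delta_rot":[0,0,0],"travel":[0,0,0.197],"gripper":-1},
    {"delta_rot":[0,0,0],"travel":[0,0,0.197],"gripper":-1},
  ],
)

```text
clock: 8.12
tool_pos: [0.5966, -0.177, 0.0308]
eef_rot: [0.132, 0.991, -0.0, -0.001]
contact_force: [-3.6, 1.2, 4.6]
opening: 0.649
```

Call:
play_rows(
  commands=[
    {"delta_rot":[0,0,0],"travel":[0,0,0],"gripper":1},
    {"delta_rot":[0,0,0],"travel":[0,0,0],"gripper":1},
    {"delta_rot":[0,0,0],"travel":[0,0,0],"gripper":1},
    {"delta_rot":[0,0,0],"travel":[0,0,-0.3],"gripper":1},
    {"delta_rot":[0,0,0],"travel":[0,0,-0.6],"gripper":1},
    {"delta_rot":[0,0,0],"travel":[0,0,-0.87],"gripper":1},
    {"delta_rot":[0,0,0],"travel":[0,0,-0.87],"gripper":1},
  ],
)

```text
clock: 9.0
tool_pos: [0.6, -0.1774, 0.1646]
eef_rot: [0.132, 0.991, -0.0, 0.004]
contact_force: [-0.6, 0.4, -0.7]
opening: 1.002
```

Run:
```python
from h import *
cur()
z=.06-.0296+.1305
plan((.5976,-.1769,z,74.9),[(.4513,.0124,.16,104.7,1,1),(.4513,.0124,.053,104.7,1,2)])
```

```text
clock 9.0 tcp [ 0.6    -0.1774  0.1646] phi 74.87 tilt 0.001 open 88.2 F [-0.6  0.4 -0.7]
wz -0.166 travel [0.99, 0.751, 0.005] grip 1 x5
wz +0.000 travel [0.137, 0.325, 0.001] grip 1 x3   <- wp
wz +0.000 travel [-0.0, -0.0, 0.713] grip 1 x5   <- wp
end [0.4513, 0.0124, 0.053, 104.78]
```

Call:
play_rows(
  commands=[
    {"delta_rot":[0,0,-0.04],"travel":[0.25,0.19,0],"gripper":1},
    {"delta_rot":[0,0,-0.08],"travel":[0.5,0.38,0],"gripper":1},
    {"delta_rot":[0,0,-0.12],"travel":[0.75,0.57,0],"gripper":1},
    {"delta_rot":[0,0,-0.166],"travel":[0.99,0.751,0.005],"gripper":1},
    {"delta_rot":[0,0,-0.166],"travel":[0.99,0.751,0.005],"gripper":1},
  ],
)

```text
clock: 9.62
tool_pos: [0.4808, -0.0267, 0.1598]
eef_rot: [-0.132, 0.991, 0.001, -0.002]
contact_force: [-0.0, -0.7, -0.7]
opening: 1.004
```

Call:
play_rows(
  commands=[
    {"delta_rot":[0,0,0],"travel":[0.137,0.325,0],"gripper":1},
    {"delta_rot":[0,0,0],"travel":[0.137,0.325,0],"gripper":1},
    {"delta_rot":[0,0,0],"travel":[0.137,0.325,0.1],"gripper":1},
    {"delta_rot":[0,0,0],"travel":[0.137,0.325,0.1],"gripper":1},
  ],
)

```text
clock: 10.12
tool_pos: [0.4513, 0.0112, 0.1444]
eef_rot: [-0.128, 0.992, -0.0, -0.001]
contact_force: [-0.4, -0.2, -0.2]
opening: 1.002
```

Run:
```python
from h import *
s=snap('top','t2.png'); sd=snap('side'); cur(); w=cloud(s);ws=cloud(sd)
for c,W in(('top',w),('side',ws)):
    print(c,'saucer',rect(W,(.597,-.177),.006,.03,.065),'tin',rect(W,(.597,-.177),.055,.08,.05),'card',rect(W,(.556,.01),.034,.06))
I=np.hstack([s['color'][150:310,220:400],sd['color'][110:270,180:360]]); cv2.imwrite('pics/t2.png',cv2.resize(I,None,fx=2.2,fy=2.2,interpolation=cv2.INTER_CUBIC)[:,:,::-1])
```

```text
clock 10.225 tcp [0.4516 0.0115 0.1452] phi 104.67 tilt -0.0 open 88.3 F [ 0.4  0.5 -0.3]
top saucer (array([ 596.4, -178.6,  111.7,  116.4,  -49.1]), 846) tin (array([ 596.3, -175.6,   56.7,   57.5,  -41.4]), 367) card (array([555.5,   9.6,   7.7,  68.4,  13.9]), 59)
side saucer (array([ 598.3, -173.4,  113.9,  119.6,  -10.9]), 486) tin (array([ 598.5, -173.7,   56.4,   57.8,   53.9]), 259) card (array([561.7,  11.7,  12.9,  68. ,  10.2]), 48)
```

View pics/t2.png

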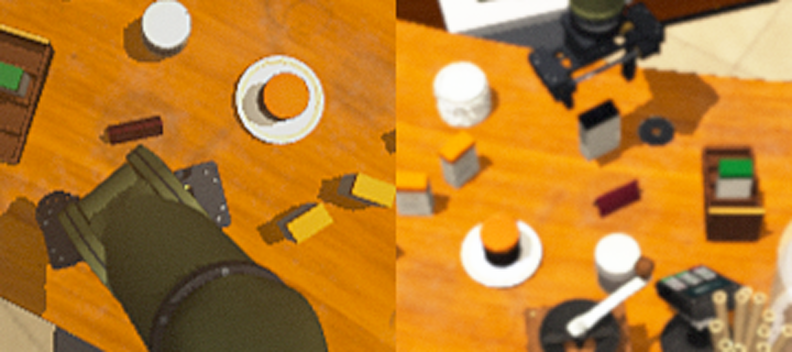

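Tin stands on the saucer (crop 285,95), centred to about 3 mm. The open jaws straddle the black carton (crop 600,125). Grasping it.

Call:
play_rows(
  commands=[
    {"delta_rot":[0,0,0],"travel":[0,0,0.2],"gripper":1},
    {"delta_rot":[0,0,0],"travel":[0,0,0.42],"gripper":1},
    {"delta_rot":[0,0,0],"travel":[0,0,0.615],"gripper":1},
    {"delta_rot":[0,0,0],"travel":[0,0,0.615],"gripper":1},
    {"delta_rot":[0,0,0],"travel":[0,0,0.615],"gripper":1},
    {"delta_rot":[0,0,0],"travel":[0,0,0.615],"gripper":-1},
    {"delta_rot":[0,0,0],"travel":[0,0,0.615],"gripper":-1},
    {"delta_rot":[0,0,0],"travel":[0,0,0.615],"gripper":-1},
    {"delta_rot":[0,0,0],"travel":[0,0,0.615],"gripper":-1},
  ],
  force=15,
)

```text
clock: 11.35
tool_pos: [0.4514, 0.0123, 0.0535]
eef_rot: [-0.128, 0.992, 0.0, 0.0]
contact_force: [-0.2, 0.3, 5.1]
opening: 0.656
```

Run:
```python
from h import *
cur()
plan((.4513,.0124,.053,104.78),[(.4513,.0124,.19,104.78,-1,0),(.6509,.1593,.19,73.2,-1,2),(.6509,.1593,.105,73.2,-1,1)])
```

```text
clock 11.35 tcp [0.4514 0.0123 0.0535] phi 104.76 tilt -0.0 open 57.8 F [-0.2  0.3  5.1]
wz -0.000 travel [0.0, 0.0, -0.913] grip -1 x4   <- wp
wz +0.175 travel [-0.99, 0.391, -0.0] grip -1 x5
wz +0.000 travel [-0.353, 0.47, -0.0] grip -1 x5   <- wp
wz +0.000 travel [0.0, 0.0, 0.566] grip -1 x4   <- wp
end [0.6509, 0.1593, 0.105, 73.28]
```

Call:
play_rows(
  commands=[
    {"delta_rot":[0,0,0],"travel":[0,0,-0.3],"gripper":-1},
    {"delta_rot":[0,0,0],"travel":[0,0,-0.6],"gripper":-1},
    {"delta_rot":[0,0,0],"travel":[0,0,-0.913],"gripper":-1},
    {"delta_rot":[0,0,0],"travel":[0,0,-0.913],"gripper":-1},
  ],
)

```text
clock: 11.85
tool_pos: [0.4529, 0.0125, 0.1927]
eef_rot: [-0.128, 0.992, 0.0, 0.003]
contact_force: [-0.0, 0.4, -0.4]
opening: 0.655
```

Call:
play_rows(
  commands=[
    {"delta_rot":[0,0,0.044],"travel":[-0.25,0.1,0],"gripper":-1},
    {"delta_rot":[0,0,0.088],"travel":[-0.5,0.2,0],"gripper":-1},
    {"delta_rot":[0,0,0.13],"travel":[-0.75,0.3,0],"gripper":-1},
    {"delta_rot":[0,0,0.175],"travel":[-0.99,0.391,0],"gripper":-1},
    {"delta_rot":[0,0,0.175],"travel":[-0.99,0.391,0],"gripper":-1},
  ],
)

```text
clock: 12.48
tool_pos: [0.5809, 0.1094, 0.1885]
eef_rot: [0.144, 0.99, 0.0, 0.0]
contact_force: [-1.0, -0.4, 0.1]
opening: 0.658
```

Call:
play_rows(
  commands=[
    {"delta_rot":[0,0,0],"travel":[-0.17,0.23,0],"gripper":-1},
    {"delta_rot":[0,0,0],"travel":[-0.353,0.47,0],"gripper":-1},
    {"delta_rot":[0,0,0],"travel":[-0.353,0.47,0],"gripper":-1},
    {"delta_rot":[0,0,0],"travel":[-0.353,0.47,0],"gripper":-1},
    {"delta_rot":[0,0,0],"travel":[-0.353,0.47,0],"gripper":-1},
  ],
)

```text
clock: 13.1
tool_pos: [0.6496, 0.1573, 0.1896]
eef_rot: [0.146, 0.989, -0.001, -0.001]
contact_force: [-0.1, 0.1, -1.5]
opening: 0.655
```

Run:
```python
from h import *
s=snap('top'); sd=snap('side'); cur(); w=cloud(s);ws=cloud(sd)
t=np.radians(-16.8); c=np.array([.5963,.1758])
for n,S,W in(('top',s,w),('side',sd,ws)):
    for o in viewer.outline_of(n,'carton_black')[:2]:
        q=W[o['pixels']]; q=q[q[:,2]>.12]; d=q[:,:2]-c; l=np.c_[d@[np.cos(t),np.sin(t)],d@[-np.sin(t),np.cos(t)],q[:,2]]*1000
        print(n,o['conf'],len(q),np.round(np.percentile(l,[2,50,98],axis=0)))
I=np.hstack([s['color'][130:260,170:330],sd['color'][110:240,260:420]]); cv2.imwrite('pics/t3.png',cv2.resize(I,None,fx=2.4,fy=2.4,interpolation=cv2.INTER_CUBIC)[:,:,::-1])
```

```text
clock 13.2 tcp [0.6501 0.1579 0.1901] phi 73.23 tilt -0.001 open 57.3 F [ 0.1  0.6 -0.1]Traceback (most recent call last):
  File "<stdin>", line 7, in <module>
    return _quantile_unchecked(
        a, q, axis, out, overwrite_input, method, keepdims, weights)
    return _ureduce(a,
                    func=_quantile_ureduce_func,
    ...<5 lines>...
                    overwrite_input=overwrite_input,
                    method=method)
    r = func(a, **kwargs)
    result = _quantile(arr,
                       quantiles=q,
    ...<2 lines>...
                       out=out,
                       weights=wgt)
    slices_having_nans = np.isnan(arr[-1, ...])
                                  ~~~^^^^^^^^^
IndexError: index -1 is out of bounds for axis 0 with size 0
```

Call:
play_rows(
  commands=[
    {"delta_rot":[0,0,0],"travel":[0,0,0.25],"gripper":-1},
    {"delta_rot":[0,0,0],"travel":[0,0,0.48],"gripper":-1},
    {"delta_rot":[0,0,0],"travel":[0,0,0.48],"gripper":-1},
    {"delta_rot":[0,0,0],"travel":[0,0,0.52],"gripper":-1},
    {"delta_rot":[0,0,0],"travel":[0,0,0.56],"gripper":-1},
    {"delta_rot":[0,0,0],"travel":[0,0,0.56],"gripper":-1},
  ],
)

```text
clock: 14.0
tool_pos: [0.651, 0.1591, 0.1065]
eef_rot: [0.146, 0.989, 0.0, 0.0]
contact_force: [-0.4, 0.0, -0.4]
opening: 0.654
```

Run:
```python
from h import *
s=snap('top'); sd=snap('side'); cur()
I=np.hstack([s['color'][130:260,170:330],sd['color'][110:240,260:420]]); cv2.imwrite('pics/t3.png',cv2.resize(I,None,fx=2.4,fy=2.4,interpolation=cv2.INTER_CUBIC)[:,:,::-1])
```

```text
clock 14.1 tcp [0.6511 0.1593 0.1067] phi 73.27 tilt 0.001 open 57.9 F [-0.5 -0.1 -0.9]
```

View pics/t3.png

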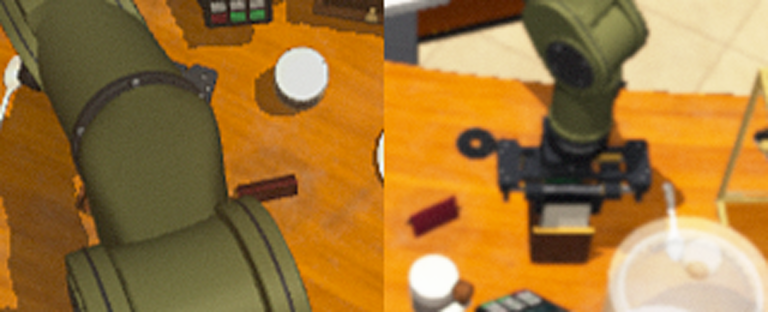

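The black carton is inside the last pocket (side view, crop 565,215), behind the rail, with no contact force so far. Lowering and releasing.

Call:
play_rows(
  commands=[
    {"delta_rot":[0,0,0],"travel":[0,0,0.05],"gripper":-1},
    {"delta_rot":[0,0,0],"travel":[0,0,0.085],"gripper":-1},
    {"delta_rot":[0,0,0],"travel":[0,0,0.1],"gripper":-1},
    {"delta_rot":[0,0,0],"travel":[0,0,0.1],"gripper":-1},
  ],
)

```text
clock: 14.6
tool_pos: [0.6506, 0.159, 0.0916]
eef_rot: [0.146, 0.989, -0.0, -0.0]
contact_force: [-2.0, -0.2, 4.3]
opening: 0.659
```

Call:
play_rows(
  commands=[
    {"delta_rot":[0,0,0],"travel":[0,0,0],"gripper":1},
    {"delta_rot":[0,0,0],"travel":[0,0,0],"gripper":1},
    {"delta_rot":[0,0,0],"travel":[0,0,0],"gripper":1},
    {"delta_rot":[0,0,0],"travel":[0,0,-0.25],"gripper":1},
    {"delta_rot":[0,0,0],"travel":[0,0,-0.5],"gripper":1},
    {"delta_rot":[0,0,0],"travel":[0,0,-0.8],"gripper":1},
    {"delta_rot":[0,0,0],"travel":[0,0,-0.8],"gripper":1},
  ],
)

```text
clock: 15.48
tool_pos: [0.6532, 0.1602, 0.2152]
eef_rot: [0.146, 0.989, 0.002, 0.004]
contact_force: [-0.8, 0.7, -0.0]
opening: 1.001
```

Run:
```python
from h import *
cur()
plan((.6509,.1593,.211,73.28),[(.5590,-.3656,.18,115.0,1,2),(.5590,-.3656,.11,115.,1,1)])
```

```text
clock 15.475 tcp [0.6532 0.1602 0.2152] phi 73.24 tilt 0.005 open 88.1 F [-0.8  0.7 -0. ]
wz -0.232 travel [-0.118, -0.99, 0.058] grip 1 x6
wz +0.000 travel [0.693, -0.99, 0.07] grip 1 x5
wz +0.000 travel [0.692, -0.99, 0.071] grip 1 x5
wz +0.000 travel [0.08, -0.114, 0.008] grip 1 x4   <- wp
wz +0.000 travel [-0.0, -0.0, 0.466] grip 1 x4   <- wp
end [0.559, -0.3656, 0.11, 115.04]
```

Call:
play_rows(
  commands=[
    {"delta_rot":[0,0,-0.05],"travel":[-0.03,-0.25,0.01],"gripper":1},
    {"delta_rot":[0,0,-0.1],"travel":[-0.06,-0.5,0.03],"gripper":1},
    {"delta_rot":[0,0,-0.15],"travel":[-0.09,-0.75,0.04],"gripper":1},
    {"delta_rot":[0,0,-0.2],"travel":[-0.118,-0.99,0.058],"gripper":1},
    {"delta_rot":[0,0,-0.232],"travel":[-0.118,-0.99,0.058],"gripper":1},
    {"delta_rot":[0,0,-0.232],"travel":[-0.118,-0.99,0.058],"gripper":1},
  ],
)

```text
clock: 16.23
tool_pos: [0.6244, 0.0113, 0.2013]
eef_rot: [-0.216, 0.976, 0.0, -0.001]
contact_force: [-0.9, 0.5, 0.8]
opening: 1.006
```

Call:
play_rows(
  commands=[
    {"delta_rot":[0,0,0],"travel":[0.23,-0.33,0.02],"gripper":1},
    {"delta_rot":[0,0,0],"travel":[0.46,-0.66,0.05],"gripper":1},
    {"delta_rot":[0,0,0],"travel":[0.693,-0.99,0.07],"gripper":1},
    {"delta_rot":[0,0,0],"travel":[0.693,-0.99,0.07],"gripper":1},
  ],
)

```text
clock: 16.73
tool_pos: [0.5915, -0.1738, 0.1903]
eef_rot: [-0.211, 0.977, -0.002, -0.002]
contact_force: [-0.3, 0.5, 0.1]
opening: 0.998
```

Call:
play_rows(
  commands=[
    {"delta_rot":[0,0,0],"travel":[0.23,-0.33,0.02],"gripper":1},
    {"delta_rot":[0,0,0],"travel":[0.46,-0.66,0.05],"gripper":1},
    {"delta_rot":[0,0,0],"travel":[0.692,-0.99,0.071],"gripper":1},
    {"delta_rot":[0,0,0],"travel":[0.692,-0.99,0.071],"gripper":1},
  ],
)

```text
clock: 17.23
tool_pos: [0.5601, -0.3511, 0.1797]
eef_rot: [-0.212, 0.977, -0.001, -0.002]
contact_force: [-0.3, 0.7, -0.7]
opening: 0.998
```

Call:
play_rows(
  commands=[
    {"delta_rot":[0,0,0],"travel":[0.08,-0.114,0.008],"gripper":1},
    {"delta_rot":[0,0,0],"travel":[0.08,-0.114,0.008],"gripper":1},
    {"delta_rot":[0,0,0],"travel":[0.08,-0.114,0.25],"gripper":1},
    {"delta_rot":[0,0,0],"travel":[0.08,-0.114,0.37],"gripper":1},
    {"delta_rot":[0,0,0],"travel":[0.08,-0.114,0.37],"gripper":1},
  ],
)

```text
clock: 17.85
tool_pos: [0.5582, -0.3644, 0.1244]
eef_rot: [-0.217, 0.976, 0.001, -0.001]
contact_force: [1.2, -0.2, 0.2]
opening: 0.998
```

```bash
cat >> h.py <<'E'
def loc(w,z0,z1,x0,x1,rk=(.5963,.1758,-16.8)):
    t=np.radians(rk[2]); d=w[...,:2]-np.array(rk[:2]); l=np.stack([d@[np.cos(t),np.sin(t)],d@[-np.sin(t),np.cos(t)],w[...,2]],-1)*1000
    q=l[(l[...,2]>z0)&(l[...,2]<z1)&(l[...,0]>x0)&(l[...,0]<x1)&(abs(l[...,1])<45)]
    (cx,cy),(a,b),an=cv2.minAreaRect(q[:,:2].astype(np.float32))
    return dict(c=np.round([cx,cy],1),sz=np.round([a,b],1),an=round(an,1),z=round(float(np.median(q[:,2])),1),n=len(q))
E
python3 - <<'E'
from h import *
s=snap('top'); sd=snap('side'); cur(); w=cloud(s);ws=cloud(sd)
print('rack',rackfit([w]))
for W in(w,ws): print('black',loc(W,122,145,30,90),'green',loc(W,102,118,-10,42),'orange',rect(W,(.559,-.3656),.07,.087,.045))
I=np.hstack([s['color'][130:260,170:330],sd['color'][160:290,110:270]]); cv2.imwrite('pics/t4.png',cv2.resize(I,None,fx=2.4,fy=2.4,interpolation=cv2.INTER_CUBIC)[:,:,::-1])
E
```

```text
clock 17.95 tcp [ 0.5596 -0.3653  0.1265] phi 115.06 tilt -0.0 open 88.0 F [-0.5  0.3 -0.2]
rack (array([596.04, 175.65, -16.85]), np.float64(1.812))
black {'c': array([56.4,  0.4]), 'sz': array([27.1, 59.4]), 'an': 0.5, 'z': 130.8, 'n': 252} green {'c': array([18.5, -1.2]), 'sz': array([46.8, 26.7]), 'an': 89.5, 'z': 111.0, 'n': 190} orange (array([ 560.2, -376.5,   18.3,   29.9,   26.3]), 76)
black {'c': array([58.1,  2.3]), 'sz': array([33.9, 57.4]), 'an': 0.8, 'z': 130.2, 'n': 166} green {'c': array([17.5,  0.8]), 'sz': array([26.5, 47.3]), 'an': 2.3, 'z': 110.3, 'n': 89} orange (array([ 559.3, -362.6,   34.4,   52.8,   25.1]), 150)
```

View pics/t4.png

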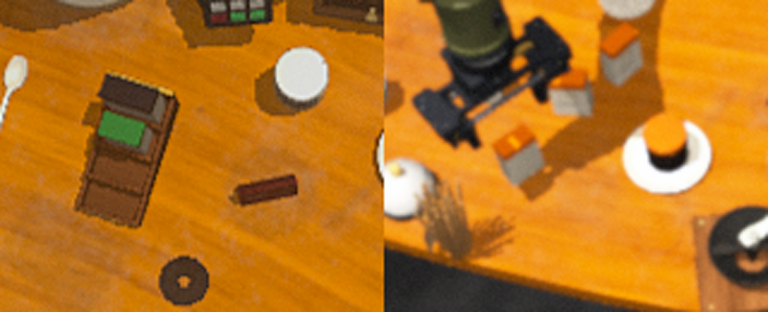

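Black (crop 130,95) is seated behind green: x 56, y 0, top 131 mm. The gripper is lined up over carton C. Grasping it.

Call:
play_rows(
  commands=[
    {"delta_rot":[0,0,0],"travel":[0,0,0.2],"gripper":1},
    {"delta_rot":[0,0,0],"travel":[0,0,0.4],"gripper":1},
    {"delta_rot":[0,0,0],"travel":[0,0,0.58],"gripper":1},
    {"delta_rot":[0,0,0],"travel":[0,0,0.58],"gripper":1},
    {"delta_rot":[0,0,0],"travel":[0,0,0.58],"gripper":1},
    {"delta_rot":[0,0,0],"travel":[0,0,0.58],"gripper":-1},
    {"delta_rot":[0,0,0],"travel":[0,0,0.58],"gripper":-1},
    {"delta_rot":[0,0,0],"travel":[0,0,0.58],"gripper":-1},
    {"delta_rot":[0,0,0],"travel":[0,0,0.58],"gripper":-1},
  ],
)

```text
clock: 19.08
tool_pos: [0.5588, -0.3657, 0.0389]
eef_rot: [-0.217, 0.976, 0.0, 0.0]
contact_force: [0.1, 0.8, -0.1]
opening: 0.569
```

Run:
```python
from h import *
cur()
plan((.559,-.3656,.0387,115.04),[(.559,-.3656,.17,115.04,-1,0),(.5781,.1813,.17,73.2,-1,2)])
```

```text
clock 19.075 tcp [ 0.5588 -0.3657  0.0389] phi 115.02 tilt 0.0 open 50.0 F [ 0.1  0.8 -0.1]
wz -0.000 travel [0.0, 0.0, -0.875] grip -1 x4   <- wp
wz +0.232 travel [-0.505, 0.99, -0.0] grip -1 x6
wz +0.000 travel [0.26, 0.99, -0.0] grip -1 x4
wz +0.000 travel [0.26, 0.99, -0.0] grip -1 x4
wz +0.000 travel [0.124, 0.474, -0.0] grip -1 x5   <- wp
end [0.5782, 0.1813, 0.17, 73.28]
```

Call:
play_rows(
  commands=[
    {"delta_rot":[0,0,0],"travel":[0,0,-0.3],"gripper":-1},
    {"delta_rot":[0,0,0],"travel":[0,0,-0.6],"gripper":-1},
    {"delta_rot":[0,0,0],"travel":[0,0,-0.875],"gripper":-1},
    {"delta_rot":[0,0,0],"travel":[0,0,-0.875],"gripper":-1},
  ],
)

```text
clock: 19.58
tool_pos: [0.561, -0.3664, 0.1737]
eef_rot: [-0.217, 0.976, -0.002, 0.003]
contact_force: [0.3, 0.2, -0.8]
opening: 0.567
```

Call:
play_rows(
  commands=[
    {"delta_rot":[0,0,0.05],"travel":[-0.12,0.24,0],"gripper":-1},
    {"delta_rot":[0,0,0.1],"travel":[-0.24,0.48,0],"gripper":-1},
    {"delta_rot":[0,0,0.15],"travel":[-0.37,0.73,0],"gripper":-1},
    {"delta_rot":[0,0,0.2],"travel":[-0.505,0.99,0],"gripper":-1},
    {"delta_rot":[0,0,0.232],"travel":[-0.505,0.99,0],"gripper":-1},
    {"delta_rot":[0,0,0.232],"travel":[-0.505,0.99,0],"gripper":-1},
  ],
)

```text
clock: 20.32
tool_pos: [0.5639, -0.1987, 0.169]
eef_rot: [0.144, 0.99, -0.0, -0.001]
contact_force: [0.1, 0.1, -1.9]
opening: 0.569
```

Call:
play_rows(
  commands=[
    {"delta_rot":[0,0,0],"travel":[0.09,0.33,0],"gripper":-1},
    {"delta_rot":[0,0,0],"travel":[0.17,0.66,0],"gripper":-1},
    {"delta_rot":[0,0,0],"travel":[0.26,0.99,0],"gripper":-1},
    {"delta_rot":[0,0,0],"travel":[0.26,0.99,0],"gripper":-1},
  ],
)

```text
clock: 20.82
tool_pos: [0.57, -0.0404, 0.1697]
eef_rot: [0.141, 0.99, 0.002, -0.0]
contact_force: [0.2, -0.9, -0.9]
opening: 0.566
```

Call:
play_rows(
  commands=[
    {"delta_rot":[0,0,0],"travel":[0.09,0.33,0],"gripper":-1},
    {"delta_rot":[0,0,0],"travel":[0.17,0.66,0],"gripper":-1},
    {"delta_rot":[0,0,0],"travel":[0.26,0.99,0],"gripper":-1},
    {"delta_rot":[0,0,0],"travel":[0.26,0.99,0],"gripper":-1},
  ],
)

```text
clock: 21.32
tool_pos: [0.5752, 0.1123, 0.1697]
eef_rot: [0.142, 0.99, 0.002, -0.0]
contact_force: [0.2, -0.6, 0.5]
opening: 0.563
```

Call:
play_rows(
  commands=[
    {"delta_rot":[0,0,0],"travel":[0.06,0.24,0],"gripper":-1},
    {"delta_rot":[0,0,0],"travel":[0.124,0.474,0],"gripper":-1},
    {"delta_rot":[0,0,0],"travel":[0.124,0.474,0],"gripper":-1},
    {"delta_rot":[0,0,0],"travel":[0.124,0.474,0],"gripper":-1},
    {"delta_rot":[0,0,0],"travel":[0.124,0.474,0],"gripper":-1},
    {"delta_rot":[0,0,0],"travel":[0.124,0.474,0],"gripper":-1},
  ],
)

```text
clock: 22.08
tool_pos: [0.5783, 0.1795, 0.17]
eef_rot: [0.146, 0.989, -0.0, 0.0]
contact_force: [-0.2, 0.0, -0.4]
opening: 0.569
```

Run:
```python
from h import *
sd=snap('side'); cur(); s=snap('top'); w=cloud(s); ws=cloud(sd)
for n,W in(('top',w),('side',ws)):
    for o in viewer.outline_of(n,'carton_orange')[:5]:
        q=W[o['pixels']]; q=q[~np.isnan(q[:,0])]; print(n,round(o['conf'],2),len(q),np.round(np.median(q,0),3) if len(q) else '')
```

```text
clock 22.125 tcp [0.5782 0.18   0.17  ] phi 73.19 tilt -0.0 open 49.7 F [ 0.  -0.1 -0.8]
top 0.59 287 [ 0.48  -0.275  0.078]
top 0.57 283 [ 0.441 -0.197  0.078]
side 0.86 320 [ 0.45 -0.2   0.06]
side 0.6 308 [0.589 0.179 0.18 ]
side 0.56 283 [ 0.491 -0.28   0.063]
```

Call:
play_rows(
  commands=[
    {"delta_rot":[0,0,0],"travel":[0,0,0.25],"gripper":-1},
    {"delta_rot":[0,0,0],"travel":[0,0,0.5],"gripper":-1},
    {"delta_rot":[0,0,0],"travel":[0,0,0.58],"gripper":-1},
    {"delta_rot":[0,0,0],"travel":[0,0,0.58],"gripper":-1},
    {"delta_rot":[0,0,0],"travel":[0,0,0.63],"gripper":-1},
    {"delta_rot":[0,0,0],"travel":[0,0,0.67],"gripper":-1},
    {"delta_rot":[0,0,0],"travel":[0,0,0.67],"gripper":-1},
  ],
)

```text
clock: 23.15
tool_pos: [0.578, 0.1811, 0.0695]
eef_rot: [0.145, 0.989, -0.0, -0.0]
contact_force: [0.0, -0.3, -0.4]
opening: 0.564
```

Call:
play_rows(
  commands=[
    {"delta_rot":[0,0,0],"travel":[0,0,0.04],"gripper":-1},
    {"delta_rot":[0,0,0],"travel":[0,0,0.07],"gripper":-1},
    {"delta_rot":[0,0,0],"travel":[0,0,0.082],"gripper":-1},
    {"delta_rot":[0,0,0],"travel":[0,0,0.082],"gripper":-1},
    {"delta_rot":[0,0,0],"travel":[0,0,0.082],"gripper":-1},
  ],
)

```text
clock: 23.78
tool_pos: [0.5781, 0.1812, 0.0573]
eef_rot: [0.146, 0.989, 0.0, 0.0]
contact_force: [-0.1, -0.3, -0.9]
opening: 0.569
```

Call:
play_rows(
  commands=[
    {"delta_rot":[0,0,0],"travel":[0,0,0],"gripper":1},
    {"delta_rot":[0,0,0],"travel":[0,0,0],"gripper":1},
    {"delta_rot":[0,0,0],"travel":[0,0,0],"gripper":1},
    {"delta_rot":[0,0,0],"travel":[0,0,-0.25],"gripper":1},
    {"delta_rot":[0,0,0],"travel":[0,0,-0.5],"gripper":1},
    {"delta_rot":[0,0,0],"travel":[0,0,-0.82],"gripper":1},
    {"delta_rot":[0,0,0],"travel":[0,0,-0.82],"gripper":1},
  ],
)

```text
clock: 24.65
tool_pos: [0.5804, 0.1823, 0.184]
eef_rot: [0.146, 0.989, 0.002, 0.003]
contact_force: [0.2, 0.5, -0.2]
opening: 0.998
```

Run:
```python
from h import *
cur()
plan((.5782,.1813,.1802,73.28),[(.4283,-.3918,.17,79.4,1,2)])
```

```text
clock 24.65 tcp [0.5804 0.1823 0.184 ] phi 73.24 tilt 0.005 open 87.8 F [ 0.2  0.5 -0.2]
wz -0.034 travel [-0.036, -0.99, 0.017] grip 1 x4
wz -0.000 travel [0.07, -0.99, 0.017] grip 1 x4
wz -0.000 travel [0.071, -0.99, 0.017] grip 1 x4
wz -0.000 travel [0.069, -0.971, 0.017] grip 1 x6   <- wp
end [0.4283, -0.3918, 0.17, 79.4]
```

Call:
play_rows(
  commands=[
    {"delta_rot":[0,0,-0.01],"travel":[-0.01,-0.33,0],"gripper":1},
    {"delta_rot":[0,0,-0.02],"travel":[-0.02,-0.66,0.01],"gripper":1},
    {"delta_rot":[0,0,-0.034],"travel":[-0.036,-0.99,0.017],"gripper":1},
    {"delta_rot":[0,0,-0.034],"travel":[-0.036,-0.99,0.017],"gripper":1},
  ],
)

```text
clock: 25.15
tool_pos: [0.5384, 0.0316, 0.1763]
eef_rot: [0.096, 0.995, -0.002, -0.002]
contact_force: [-1.4, 1.1, 0.0]
opening: 1.001
```

Call:
play_rows(
  commands=[
    {"delta_rot":[0,0,0],"travel":[0.02,-0.33,0],"gripper":1},
    {"delta_rot":[0,0,0],"travel":[0.05,-0.66,0.01],"gripper":1},
    {"delta_rot":[0,0,0],"travel":[0.07,-0.99,0.017],"gripper":1},
    {"delta_rot":[0,0,0],"travel":[0.07,-0.99,0.017],"gripper":1},
  ],
)

```text
clock: 25.65
tool_pos: [0.5011, -0.1106, 0.1741]
eef_rot: [0.096, 0.995, -0.001, -0.001]
contact_force: [-0.5, 0.7, 0.9]
opening: 0.997
```

Call:
play_rows(
  commands=[
    {"delta_rot":[0,0,0],"travel":[0.02,-0.33,0],"gripper":1},
    {"delta_rot":[0,0,0],"travel":[0.05,-0.66,0.01],"gripper":1},
    {"delta_rot":[0,0,0],"travel":[0.071,-0.99,0.017],"gripper":1},
    {"delta_rot":[0,0,0],"travel":[0.071,-0.99,0.017],"gripper":1},
  ],
)

```text
clock: 26.15
tool_pos: [0.464, -0.2537, 0.1717]
eef_rot: [0.096, 0.995, -0.001, -0.001]
contact_force: [0.1, 0.5, 0.1]
opening: 1.005
```

Call:
play_rows(
  commands=[
    {"delta_rot":[0,0,0],"travel":[0.02,-0.33,0],"gripper":1},
    {"delta_rot":[0,0,0],"travel":[0.05,-0.66,0.01],"gripper":1},
    {"delta_rot":[0,0,0],"travel":[0.069,-0.971,0.017],"gripper":1},
    {"delta_rot":[0,0,0],"travel":[0.069,-0.971,0.017],"gripper":1},
    {"delta_rot":[0,0,0],"travel":[0.069,-0.971,0.3],"gripper":1},
    {"delta_rot":[0,0,0],"travel":[0.069,-0.971,0.3],"gripper":1},
    {"delta_rot":[0,0,0],"travel":[0.069,-0.971,0.3],"gripper":1},
  ],
)

```text
clock: 27.02
tool_pos: [0.4297, -0.3902, 0.1283]
eef_rot: [0.091, 0.996, 0.0, 0.001]
contact_force: [-0.8, 0.1, 0.2]
opening: 1.002
```

Run:
```python
from h import *
s=snap('top'); sd=snap('side'); cur(); w=cloud(s);ws=cloud(sd)
for W in(w,ws): print('black',loc(W,122,145,30,90),'green',loc(W,102,118,0,42),'orange',loc(W,88,104,-45,3),'red',rect(W,(.4283,-.392),.067,.084,.045))
I=np.hstack([s['color'][130:260,170:330],sd['color'][130:260,90:250]]); cv2.imwrite('pics/t5.png',cv2.resize(I,None,fx=2.4,fy=2.4,interpolation=cv2.INTER_CUBIC)[:,:,::-1])
```

```text
clock 27.125 tcp [ 0.4295 -0.3913  0.1289] phi 79.46 tilt -0.0 open 88.0 F [-0.6  0.3  0.2]
black {'c': array([56.1,  0.1]), 'sz': array([58.6, 27.1]), 'an': 89.9, 'z': 131.0, 'n': 253} green {'c': array([18.5, -1.5]), 'sz': array([46.7, 26.7]), 'an': 89.7, 'z': 111.1, 'n': 191} orange {'c': array([-19.3,   0.4]), 'sz': array([26.6, 50.5]), 'an': 0.7, 'z': 97.0, 'n': 199} red (array([ 429.8, -404.1,   18.4,   21.5,   -8.8]), 55)
black {'c': array([56.6,  2.4]), 'sz': array([56.4, 32.5]), 'an': 89.4, 'z': 130.8, 'n': 166} green {'c': array([17.6,  0.4]), 'sz': array([24.6, 46.5]), 'an': 4.1, 'z': 110.3, 'n': 91} orange {'c': array([-18.8,   2.7]), 'sz': array([31.3, 50.1]), 'an': 2.5, 'z': 96.0, 'n': 110} red (array([ 429.1, -390.6,   37.4,   44.2,   -6.3]), 116)
```

View pics/t5.png

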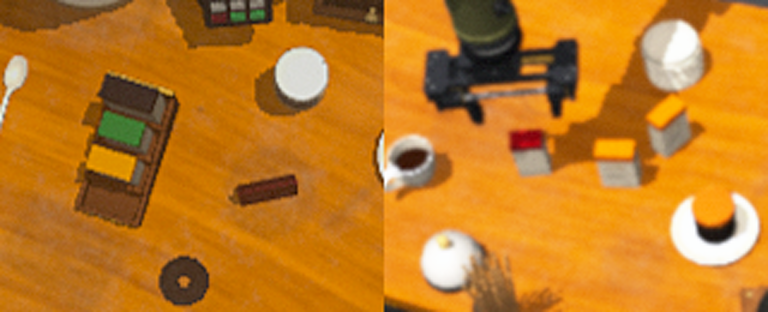

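Orange is seated (x −19, y 0, top 97 mm) in front of green and black, and the jaws straddle the red carton (crop 528,145). Grasping red.

Call:
play_rows(
  commands=[
    {"delta_rot":[0,0,0],"travel":[0,0,0.2],"gripper":1},
    {"delta_rot":[0,0,0],"travel":[0,0,0.4],"gripper":1},
    {"delta_rot":[0,0,0],"travel":[0,0,0.61],"gripper":1},
    {"delta_rot":[0,0,0],"travel":[0,0,0.61],"gripper":1},
    {"delta_rot":[0,0,0],"travel":[0,0,0.61],"gripper":1},
    {"delta_rot":[0,0,0],"travel":[0,0,0.61],"gripper":-1},
    {"delta_rot":[0,0,0],"travel":[0,0,0.61],"gripper":-1},
    {"delta_rot":[0,0,0],"travel":[0,0,0.61],"gripper":-1},
    {"delta_rot":[0,0,0],"travel":[0,0,0.61],"gripper":-1},
    {"delta_rot":[0,0,0],"travel":[0,0,0.61],"gripper":-1},
  ],
)

```text
clock: 28.38
tool_pos: [0.428, -0.3919, 0.036]
eef_rot: [0.092, 0.996, 0.0, 0.0]
contact_force: [-0.5, -0.3, 1.0]
opening: 0.474
```

Run:
```python
from h import *
cur()
plan((.4283,-.3918,.0361,79.4),[(.4283,-.3918,.16,79.4,-1,0),(.5417,.1923,.16,73.2,-1,2)])
```

```text
clock 28.375 tcp [ 0.428  -0.3919  0.036 ] phi 79.39 tilt 0.0 open 41.8 F [-0.5 -0.3  1. ]
wz -0.000 travel [0.0, 0.0, -0.826] grip -1 x4   <- wp
wz +0.034 travel [-0.007, 0.99, -0.0] grip -1 x4
wz +0.000 travel [0.099, 0.99, -0.0] grip -1 x4
wz +0.000 travel [0.1, 0.99, -0.0] grip -1 x4
wz +0.000 travel [0.099, 0.982, -0.0] grip -1 x6   <- wp
end [0.5417, 0.1923, 0.16, 73.28]
```

Call:
play_rows(
  commands=[
    {"delta_rot":[0,0,0],"travel":[0,0,-0.3],"gripper":-1},
    {"delta_rot":[0,0,0],"travel":[0,0,-0.6],"gripper":-1},
    {"delta_rot":[0,0,0],"travel":[0,0,-0.826],"gripper":-1},
    {"delta_rot":[0,0,0],"travel":[0,0,-0.826],"gripper":-1},
  ],
)

```text
clock: 28.88
tool_pos: [0.4294, -0.3928, 0.1623]
eef_rot: [0.093, 0.996, -0.001, 0.002]
contact_force: [-0.2, 0.1, -1.1]
opening: 0.472
```

Call:
play_rows(
  commands=[
    {"delta_rot":[0,0,0.01],"travel":[0,0.33,0],"gripper":-1},
    {"delta_rot":[0,0,0.02],"travel":[0,0.66,0],"gripper":-1},
    {"delta_rot":[0,0,0.034],"travel":[-0.007,0.99,0],"gripper":-1},
    {"delta_rot":[0,0,0.034],"travel":[-0.007,0.99,0],"gripper":-1},
  ],
)

```text
clock: 29.38
tool_pos: [0.4571, -0.2408, 0.1591]
eef_rot: [0.141, 0.99, 0.002, -0.001]
contact_force: [0.4, 0.7, -0.6]
opening: 0.476
```

Call:
play_rows(
  commands=[
    {"delta_rot":[0,0,0],"travel":[0.03,0.33,0],"gripper":-1},
    {"delta_rot":[0,0,0],"travel":[0.07,0.66,0],"gripper":-1},
    {"delta_rot":[0,0,0],"travel":[0.099,0.99,0],"gripper":-1},
    {"delta_rot":[0,0,0],"travel":[0.099,0.99,0],"gripper":-1},
  ],
)

```text
clock: 29.88
tool_pos: [0.4856, -0.0956, 0.1593]
eef_rot: [0.142, 0.99, 0.001, -0.0]
contact_force: [0.2, -0.5, 0.4]
opening: 0.475
```

Call:
play_rows(
  commands=[
    {"delta_rot":[0,0,0],"travel":[0.03,0.33,0],"gripper":-1},
    {"delta_rot":[0,0,0],"travel":[0.07,0.66,0],"gripper":-1},
    {"delta_rot":[0,0,0],"travel":[0.1,0.99,0],"gripper":-1},
    {"delta_rot":[0,0,0],"travel":[0.1,0.99,0],"gripper":-1},
  ],
)

```text
clock: 30.38
tool_pos: [0.5141, 0.0501, 0.1594]
eef_rot: [0.143, 0.99, 0.001, 0.0]
contact_force: [0.3, -1.0, 0.1]
opening: 0.475
```

Call:
play_rows(
  commands=[
    {"delta_rot":[0,0,0],"travel":[0.03,0.33,0],"gripper":-1},
    {"delta_rot":[0,0,0],"travel":[0.07,0.66,0],"gripper":-1},
    {"delta_rot":[0,0,0],"travel":[0.099,0.982,0],"gripper":-1},
    {"delta_rot":[0,0,0],"travel":[0.099,0.982,0],"gripper":-1},
    {"delta_rot":[0,0,0],"travel":[0.099,0.982,0],"gripper":-1},
    {"delta_rot":[0,0,0],"travel":[0.099,0.982,0],"gripper":-1},
  ],
)

```text
clock: 31.12
tool_pos: [0.5416, 0.1889, 0.1595]
eef_rot: [0.147, 0.989, -0.001, -0.0]
contact_force: [-0.8, 0.1, -1.1]
opening: 0.477
```

Run:
```python
from h import *
sd=snap('side'); cur(); ws=cloud(sd)
for o in viewer.outline_of('side','carton_red')[:3]:
    q=ws[o['pixels']]; q=q[~np.isnan(q[:,0])]; print(round(o['conf'],2),len(q),np.round(np.median(q,0),3) if len(q) else '')
```

```text
clock 31.175 tcp [0.5416 0.1894 0.1597] phi 73.08 tilt -0.002 open 41.9 F [ 0.3 -0.1 -0.5]
0.65 272 [0.553 0.189 0.17 ]
```

Call:
play_rows(
  commands=[
    {"delta_rot":[0,0,0],"travel":[0,0,0.25],"gripper":-1},
    {"delta_rot":[0,0,0],"travel":[0,0,0.5],"gripper":-1},
    {"delta_rot":[0,0,0],"travel":[0,0,0.6],"gripper":-1},
    {"delta_rot":[0,0,0],"travel":[0,0,0.6],"gripper":-1},
    {"delta_rot":[0,0,0],"travel":[0,0,0.65],"gripper":-1},
    {"delta_rot":[0,0,0],"travel":[0,0,0.69],"gripper":-1},
    {"delta_rot":[0,0,0],"travel":[0,0,0.69],"gripper":-1},
  ],
)

```text
clock: 32.1
tool_pos: [0.5415, 0.1923, 0.0565]
eef_rot: [0.145, 0.989, 0.0, 0.0]
contact_force: [-0.3, 0.3, 0.1]
opening: 0.478
```

Call:
play_rows(
  commands=[
    {"delta_rot":[0,0,0],"travel":[0,0,0.04],"gripper":-1},
    {"delta_rot":[0,0,0],"travel":[0,0,0.07],"gripper":-1},
    {"delta_rot":[0,0,0],"travel":[0,0,0.082],"gripper":-1},
    {"delta_rot":[0,0,0],"travel":[0,0,0.082],"gripper":-1},
    {"delta_rot":[0,0,0],"travel":[0,0,0.082],"gripper":-1},
  ],
)

```text
clock: 32.72
tool_pos: [0.5415, 0.1923, 0.0441]
eef_rot: [0.145, 0.989, 0.0, 0.0]
contact_force: [-0.7, -0.1, -0.4]
opening: 0.474
```

Call:
play_rows(
  commands=[
    {"delta_rot":[0,0,0],"travel":[0,0,0],"gripper":1},
    {"delta_rot":[0,0,0],"travel":[0,0,0],"gripper":1},
    {"delta_rot":[0,0,0],"travel":[0,0,0],"gripper":1},
    {"delta_rot":[0,0,0],"travel":[0,0,-0.25],"gripper":1},
    {"delta_rot":[0,0,0],"travel":[0,0,-0.5],"gripper":1},
    {"delta_rot":[0,0,0],"travel":[0,0,-0.773],"gripper":1},
    {"delta_rot":[0,0,0],"travel":[0,0,-0.773],"gripper":1},
  ],
)

```text
clock: 33.6
tool_pos: [0.5434, 0.1932, 0.1631]
eef_rot: [0.146, 0.989, 0.002, 0.003]
contact_force: [-0.1, 0.6, -0.4]
opening: 0.998
```

Run:
```python
from h import *
cur()
plan((.5417,.1923,.16,73.28),[(.557,.0102,.15,12.5,1,2),(.557,.0102,.06,12.5,1,2)])
```

```text
clock 33.6 tcp [0.5434 0.1932 0.1631] phi 73.24 tilt 0.004 open 87.8 F [-0.1  0.6 -0.4]
wz +0.338 travel [-0.39, -0.99, 0.058] grip 1 x8
wz -0.000 travel [-0.153, -0.02, 0.009] grip 1 x4   <- wp
wz -0.000 travel [0.0, -0.0, 0.6] grip 1 x5   <- wp
end [0.557, 0.0102, 0.06, 12.44]
```

Call:
play_rows(
  commands=[
    {"delta_rot":[0,0,0.05],"travel":[-0.13,-0.33,0],"gripper":1},
    {"delta_rot":[0,0,0.1],"travel":[-0.26,-0.66,0.03],"gripper":1},
    {"delta_rot":[0,0,0.15],"travel":[-0.39,-0.99,0.058],"gripper":1},
    {"delta_rot":[0,0,0.2],"travel":[-0.39,-0.99,0.058],"gripper":1},
    {"delta_rot":[0,0,0.25],"travel":[-0.39,-0.99,0.058],"gripper":1},
    {"delta_rot":[0,0,0.3],"travel":[-0.39,-0.99,0.058],"gripper":1},
    {"delta_rot":[0,0,0.338],"travel":[-0.39,-0.99,0.058],"gripper":1},
    {"delta_rot":[0,0,0.338],"travel":[-0.39,-0.99,0.058],"gripper":1},
  ],
)

```text
clock: 34.6
tool_pos: [0.5541, 0.0332, 0.1505]
eef_rot: [0.626, 0.78, -0.001, -0.0]
contact_force: [0.2, -0.2, -0.5]
opening: 0.999
```

Call:
play_rows(
  commands=[
    {"delta_rot":[0,0,0],"travel":[-0.153,-0.02,0.009],"gripper":1},
    {"delta_rot":[0,0,0],"travel":[-0.153,-0.02,0.2],"gripper":1},
    {"delta_rot":[0,0,0],"travel":[-0.153,-0.02,0.4],"gripper":1},
    {"delta_rot":[0,0,0],"travel":[-0.153,-0.02,0.609],"gripper":1},
    {"delta_rot":[0,0,0],"travel":[-0.153,-0.02,0.609],"gripper":1},
    {"delta_rot":[0,0,0],"travel":[-0.153,-0.02,0.609],"gripper":1},
  ],
)

```text
clock: 35.35
tool_pos: [0.5571, 0.0101, 0.0606]
eef_rot: [0.626, 0.78, 0.0, 0.0]
contact_force: [0.8, 0.4, 0.5]
opening: 0.998
```

Run:
```python
from h import *
s=snap('top'); sd=snap('side'); cur(); w=cloud(s);ws=cloud(sd)
for W in(w,ws): print('red',loc(W,74,92,-80,-36),'orange',loc(W,88,104,-45,3),'green',loc(W,102,118,0,42)); print(rect(W,(.557,.01),.034,.046))
I=np.hstack([s['color'][130:260,170:330],sd['color'][130:260,230:390]]); cv2.imwrite('pics/t6.png',cv2.resize(I,None,fx=2.4,fy=2.4,interpolation=cv2.INTER_CUBIC)[:,:,::-1])
```

```text
clock 35.45 tcp [0.5576 0.0102 0.0612] phi 12.45 tilt 0.002 open 88.0 F [ 0.1 -0.3  0.2]
red {'c': array([-56.9,   0.3]), 'sz': array([42.9, 26. ]), 'an': 89.0, 'z': 84.1, 'n': 167} orange {'c': array([-19.4,   0.5]), 'sz': array([26.5, 50.3]), 'an': 0.4, 'z': 97.1, 'n': 199} green {'c': array([18.6, -1.3]), 'sz': array([46.9, 26.7]), 'an': 89.9, 'z': 110.8, 'n': 189}
(array([0., 0., 0., 0., 0.]), 0)
red {'c': array([-56.3,   3.2]), 'sz': array([40.4, 30.1]), 'an': 84.2, 'z': 82.8, 'n': 90} orange {'c': array([-22.8,   2.5]), 'sz': array([40.3, 50.6]), 'an': 0.3, 'z': 97.4, 'n': 116} green {'c': array([18.1,  1.5]), 'sz': array([23.8, 47.4]), 'an': 4.0, 'z': 109.9, 'n': 90}
(array([561.3,  -6.5,   7.9,  30.7,   3.6]), 15)
```

View pics/t6.png

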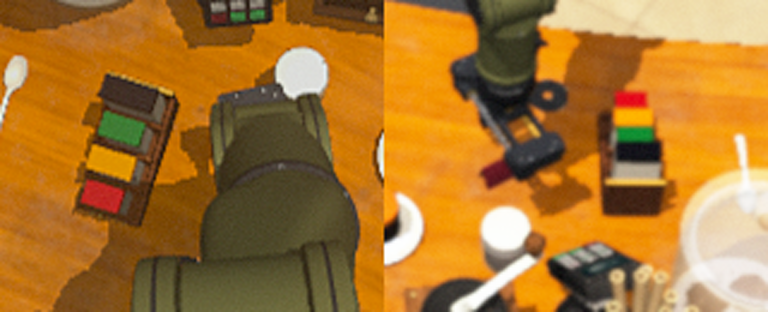

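All four cartons are stepped and seated in the rack (left crop 100,195 up to 130,95). The card is between the jaws. Pinching it at TCP 26 mm keeps the body clear of the jar lid.

Call:
play_rows(
  commands=[
    {"delta_rot":[0,0,0],"travel":[0,0,0.12],"gripper":1},
    {"delta_rot":[0,0,0],"travel":[0,0,0.227],"gripper":1},
    {"delta_rot":[0,0,0],"travel":[0,0,0.227],"gripper":1},
    {"delta_rot":[0,0,0],"travel":[0,0,0.227],"gripper":-1},
    {"delta_rot":[0,0,0],"travel":[0,0,0.227],"gripper":-1},
    {"delta_rot":[0,0,0],"travel":[0,0,0.227],"gripper":-1},
    {"delta_rot":[0,0,0],"travel":[0,0,0.227],"gripper":-1},
    {"delta_rot":[0,0,0],"travel":[0,0,0.227],"gripper":-1},
    {"delta_rot":[0,0,0],"travel":[0,0,0.227],"gripper":-1},
  ],
  force=8,
)

```text
clock: 36.58
tool_pos: [0.5568, 0.0102, 0.026]
eef_rot: [0.626, 0.779, 0.0, 0.0]
contact_force: [-0.7, -0.2, -0.3]
opening: 0.343
```

Call:
play_rows(
  commands=[
    {"delta_rot":[0,0,0],"travel":[0,0,-0.2],"gripper":-1},
    {"delta_rot":[0,0,0],"travel":[0,0,-0.4],"gripper":-1},
    {"delta_rot":[0,0,0],"travel":[0,0,-0.56],"gripper":-1},
    {"delta_rot":[0,0,0],"travel":[0,0,-0.56],"gripper":-1},
  ],
)

```text
clock: 37.08
tool_pos: [0.558, 0.0102, 0.1115]
eef_rot: [0.626, 0.779, 0.001, 0.001]
contact_force: [0.4, -0.8, 0.0]
opening: 0.005
```

Run:
```python
from h import *
sd=snap('side'); cur(); ws=cloud(sd)
for o in viewer.outline_of('side','price_card')[:3]:
    q=ws[o['pixels']]; q=q[~np.isnan(q[:,0])]; print(round(o['conf'],2),len(q),np.round(np.percentile(q,[5,50,95],axis=0),3) if len(q) else '')
plan((.557,.0102,.11,12.44),[(.4733,.2129,.11,-16.8,-1,2)])
cv2.imwrite('pics/t7.png',cv2.resize(sd['color'][120:250,200:360],None,fx=4,fy=4)[:,:,::-1])
```

```text
clock 37.125 tcp [0.557  0.0102 0.1103] phi 12.43 tilt 0.001 open 0.6 F [-0.4 -0.  -0. ]
0.58 207 [[ 0.552 -0.019 -0.001]
 [ 0.564  0.008  0.019]
 [ 0.575  0.042  0.042]]
wz +0.162 travel [0.99, -0.175, 0.0] grip -1 x5
wz +0.000 travel [0.354, -0.288, 0.0] grip -1 x5   <- wp
end [0.4733, 0.2128, 0.11, -16.72]
```

View pics/t7.png

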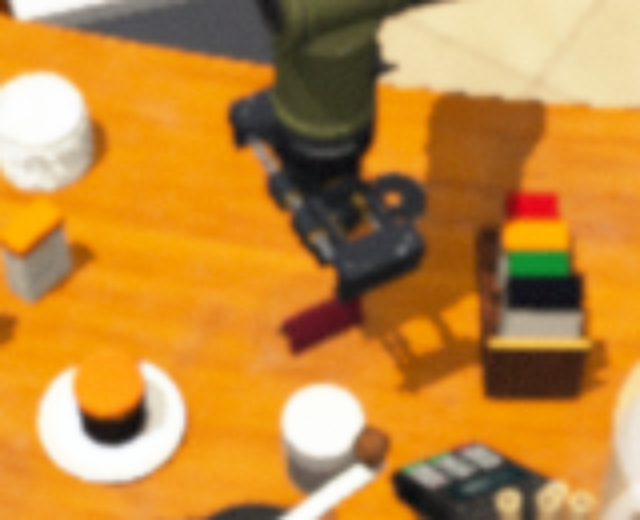

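I lifted too early: the fingers were still closing (opening 0.34). The card still stands in place, so I'll retry with a longer close.

Call:
play_rows(
  commands=[
    {"delta_rot":[0,0,0],"travel":[0,0,0],"gripper":0},
    {"delta_rot":[0,0,0],"travel":[0,0,0],"gripper":0},
    {"delta_rot":[0,0,0],"travel":[0,0,0],"gripper":0},
    {"delta_rot":[0,0,0],"travel":[0,0,0],"gripper":0},
    {"delta_rot":[0,0,0],"travel":[0,0,0.2],"gripper":0},
    {"delta_rot":[0,0,0],"travel":[0,0,0.4],"gripper":0},
    {"delta_rot":[0,0,0],"travel":[0,0,0.56],"gripper":0},
    {"delta_rot":[0,0,0],"travel":[0,0,0.56],"gripper":0},
    {"delta_rot":[0,0,0],"travel":[0,0,0.56],"gripper":0},
  ],
)

```text
clock: 38.3
tool_pos: [0.5572, 0.0101, 0.0267]
eef_rot: [0.626, 0.779, 0.0, 0.0]
contact_force: [0.4, 0.8, 0.4]
opening: 0.498
```

Call:
play_rows(
  commands=[
    {"delta_rot":[0,0,0],"travel":[0,0,0],"gripper":-1},
    {"delta_rot":[0,0,0],"travel":[0,0,0],"gripper":-1},
    {"delta_rot":[0,0,0],"travel":[0,0,0],"gripper":-1},
    {"delta_rot":[0,0,0],"travel":[0,0,0],"gripper":-1},
    {"delta_rot":[0,0,0],"travel":[0,0,0],"gripper":-1},
    {"delta_rot":[0,0,0],"travel":[0,0,0],"gripper":-1},
    {"delta_rot":[0,0,0],"travel":[0,0,0],"gripper":-1},
    {"delta_rot":[0,0,0],"travel":[0,0,0],"gripper":-1},
  ],
)

```text
clock: 39.3
tool_pos: [0.5553, 0.0098, 0.0263]
eef_rot: [0.627, 0.779, -0.001, -0.001]
contact_force: [-3.3, -0.6, 6.2]
opening: 0.123
```

Call:
play_rows(
  commands=[
    {"delta_rot":[0,0,0],"travel":[0,0,0],"gripper":-1},
    {"delta_rot":[0,0,0],"travel":[0,0,0],"gripper":-1},
  ],
)

```text
clock: 39.55
tool_pos: [0.5552, 0.0098, 0.0262]
eef_rot: [0.627, 0.779, -0.001, -0.001]
contact_force: [-3.5, -1.3, 6.4]
opening: 0.12
```

Call:
play_rows(
  commands=[
    {"delta_rot":[0,0,0],"travel":[0,0,-0.05],"gripper":-1},
    {"delta_rot":[0,0,0],"travel":[0,0,-0.15],"gripper":-1},
    {"delta_rot":[0,0,0],"travel":[0,0,-0.35],"gripper":-1},
    {"delta_rot":[0,0,0],"travel":[0,0,-0.56],"gripper":-1},
    {"delta_rot":[0,0,0],"travel":[0,0,-0.56],"gripper":-1},
  ],
)

```text
clock: 40.17
tool_pos: [0.5591, 0.0103, 0.113]
eef_rot: [0.627, 0.779, 0.002, 0.002]
contact_force: [0.2, 0.9, -0.4]
opening: 0.119
```

Run:
```python
from h import *
sd=snap('side'); cur(); ws=cloud(sd)
for o in viewer.outline_of('side','price_card')[:3]:
    q=ws[o['pixels']]; q=q[~np.isnan(q[:,0])]; print(round(o['conf'],2),len(q),np.round(np.percentile(q,[5,50,95],axis=0),3) if len(q) else '')
```

```text
clock 40.225 tcp [0.558  0.0103 0.1116] phi 12.42 tilt 0.004 open 10.2 F [ 0.3 -0.3 -1. ]
0.24 442 [[ 0.566 -0.224  0.004]
 [ 0.614 -0.186  0.011]
 [ 0.647 -0.128  0.017]]
```

Run:
```python
from h import *
plan((.557,.0102,.11,12.44),[(.4661,.2151,.11,-16.8,-1,2),(.4661,.2151,.045,-16.8,-1,2)])
```

```text
wz +0.162 travel [0.99, -0.201, 0.0] grip -1 x5
wz +0.000 travel [0.367, -0.315, 0.0] grip -1 x5   <- wp
wz +0.000 travel [0.0, -0.0, 0.433] grip -1 x5   <- wp
end [0.4662, 0.215, 0.0451, -16.72]
```

Call:
play_rows(
  commands=[
    {"delta_rot":[0,0,0.03],"travel":[0.2,-0.04,0],"gripper":-1},
    {"delta_rot":[0,0,0.06],"travel":[0.4,-0.08,0],"gripper":-1},
    {"delta_rot":[0,0,0.09],"travel":[0.6,-0.12,0],"gripper":-1},
    {"delta_rot":[0,0,0.13],"travel":[0.8,-0.16,0],"gripper":-1},
    {"delta_rot":[0,0,0.162],"travel":[0.99,-0.201,0],"gripper":-1},
    {"delta_rot":[0,0,0.162],"travel":[0.99,-0.201,0],"gripper":-1},
  ],
)

```text
clock: 41.02
tool_pos: [0.4937, 0.1512, 0.109]
eef_rot: [0.801, 0.599, -0.001, -0.001]
contact_force: [-0.5, -0.3, -0.4]
opening: 0.119
```

Call:
play_rows(
  commands=[
    {"delta_rot":[0,0,0],"travel":[0.18,-0.16,0],"gripper":-1},
    {"delta_rot":[0,0,0],"travel":[0.367,-0.315,0],"gripper":-1},
    {"delta_rot":[0,0,0],"travel":[0.367,-0.315,0],"gripper":-1},
    {"delta_rot":[0,0,0],"travel":[0.367,-0.315,0.2],"gripper":-1},
    {"delta_rot":[0,0,0],"travel":[0.367,-0.315,0.35],"gripper":-1},
    {"delta_rot":[0,0,0],"travel":[0.367,-0.315,0.433],"gripper":-1},
    {"delta_rot":[0,0,0],"travel":[0.367,-0.315,0.433],"gripper":-1},
  ],
)

```text
clock: 41.9
tool_pos: [0.4661, 0.2135, 0.0444]
eef_rot: [0.803, 0.596, -0.001, 0.0]
contact_force: [-0.3, -0.4, 0.4]
opening: 0.118
```

Run:
```python
from h import *
sd=snap('side'); s=snap('top'); cur()
I=np.hstack([s['color'][130:260,170:330],sd['color'][100:230,260:420]]); cv2.imwrite('pics/t8.png',cv2.resize(I,None,fx=2.4,fy=2.4,interpolation=cv2.INTER_CUBIC)[:,:,::-1])
```

```text
clock 42.0 tcp [0.4666 0.2144 0.0455] phi -16.77 tilt 0.001 open 10.3 F [-0.  -0.1  0.5]
```

View pics/t8.png

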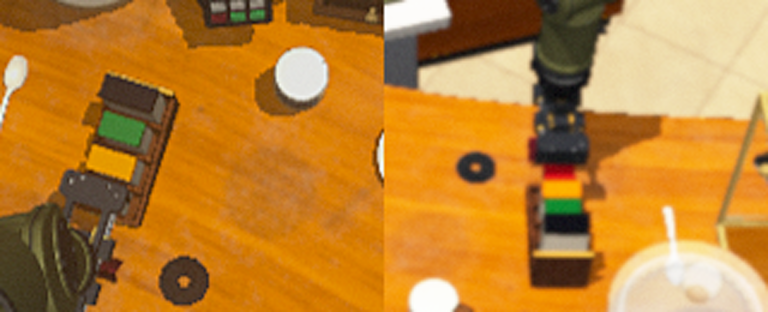

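The card is held in front of the rack (crop 110,268). The gripper body is close to the orange carton, so I'll shift 3 mm further forward and lower.

Call:
play_rows(
  commands=[
    {"delta_rot":[0,0,0],"travel":[0,-0.02,0],"gripper":-1},
    {"delta_rot":[0,0,0],"travel":[0,-0.02,0.05],"gripper":-1},
    {"delta_rot":[0,0,0],"travel":[0,-0.02,0.09],"gripper":-1},
    {"delta_rot":[0,0,0],"travel":[0,-0.02,0.118],"gripper":-1},
    {"delta_rot":[0,0,0],"travel":[0,-0.02,0.118],"gripper":-1},
    {"delta_rot":[0,0,0],"travel":[0,-0.02,0.118],"gripper":-1},
  ],
)

```text
clock: 42.75
tool_pos: [0.4631, 0.2158, 0.0273]
eef_rot: [0.802, 0.597, 0.0, -0.0]
contact_force: [-1.4, 0.4, -0.5]
opening: 0.117
```

Call:
play_rows(
  commands=[
    {"delta_rot":[0,0,0],"travel":[0,0,0],"gripper":0},
    {"delta_rot":[0,0,0],"travel":[0,0,0],"gripper":0},
    {"delta_rot":[0,0,0],"travel":[0,0,0],"gripper":0},
    {"delta_rot":[0,0,0],"travel":[0,0,0],"gripper":0},
    {"delta_rot":[0,0,0],"travel":[0,0,0],"gripper":0},
    {"delta_rot":[0,0,0],"travel":[0,0,-0.15],"gripper":0},
    {"delta_rot":[0,0,0],"travel":[0,0,-0.4],"gripper":0},
    {"delta_rot":[0,0,0],"travel":[0,0,-0.7],"gripper":0},
    {"delta_rot":[0,0,0],"travel":[0,0,-0.98],"gripper":0},
    {"delta_rot":[0,0,0],"travel":[0,0,-0.98],"gripper":0},
  ],
)

```text
clock: 44.0
tool_pos: [0.4648, 0.2166, 0.1771]
eef_rot: [0.802, 0.597, 0.003, 0.001]
contact_force: [-0.6, 0.6, 0.5]
opening: 0.498
```

Call:
play_rows(
  commands=[
    {"delta_rot":[0,0,0],"travel":[0.3,0,-0.1],"gripper":0},
    {"delta_rot":[0,0,0],"travel":[0.6,0,-0.2],"gripper":0},
    {"delta_rot":[0,0,0],"travel":[0.95,0,-0.3],"gripper":0},
    {"delta_rot":[0,0,0],"travel":[0.95,0,-0.3],"gripper":0},
  ],
)

```text
clock: 44.5
tool_pos: [0.5038, 0.3578, 0.2187]
eef_rot: [0.8, 0.599, 0.002, -0.001]
contact_force: [-1.1, -1.2, -0.3]
opening: 0.504
```

Call:
play_rows(
  commands=[
    {"delta_rot":[0,0,0],"travel":[0.3,0,0],"gripper":0},
    {"delta_rot":[0,0,0],"travel":[0.6,0,0],"gripper":0},
    {"delta_rot":[0,0,0],"travel":[0.9,0,0],"gripper":0},
    {"delta_rot":[0,0,0],"travel":[0.9,0,0],"gripper":0},
  ],
)

```text
clock: 45.0
tool_pos: [0.5415, 0.484, 0.2165]
eef_rot: [0.801, 0.598, -0.001, -0.001]
contact_force: [-0.1, -0.6, -1.1]
opening: 0.499
```

Run:
```python
from h import *
s=snap('top'); sd=snap('side'); cur(); w=cloud(s);ws=cloud(sd); print('rack',rackfit([w]))
for W in(w,ws):
    print('red',loc(W,74,92,-80,-36),'orange',loc(W,88,104,-40,3),'\n green',loc(W,102,118,0,42),'black',loc(W,122,145,30,90))
    print('card ridge',loc(W,33,60,-170,-100)); print('saucer',rect(W,(.597,-.177),.006,.03,.065),'tin',rect(W,(.597,-.177),.055,.08,.05),'jar',rect(W,(.683,-.027),.06,.1))
I=np.hstack([s['color'][130:290,170:370],sd['color'][110:270,210:410]]); cv2.imwrite('pics/t9.png',cv2.resize(I,None,fx=2,fy=2,interpolation=cv2.INTER_CUBIC)[:,:,::-1])
```

```text
clock 45.1 tcp [0.5426 0.4795 0.2175] phi -16.8 tilt -0.001 open 44.1 F [ 0.6 -0.6  0.2]
rack (array([594.28, 176.01, -16.87]), np.float64(1.806))
red {'c': array([-56.9,   0.7]), 'sz': array([42.6, 26. ]), 'an': 89.0, 'z': 84.0, 'n': 165} orange {'c': array([-19.4,   0.5]), 'sz': array([26.3, 50.5]), 'an': 0.2, 'z': 97.1, 'n': 201} 
 green {'c': array([18.7, -1. ]), 'sz': array([27. , 46.7]), 'an': 0.0, 'z': 110.9, 'n': 193} black {'c': array([56.1,  0.4]), 'sz': array([26.9, 60.1]), 'an': 0.2, 'z': 130.7, 'n': 251}
card ridge {'c': array([-138.5,   -0.2]), 'sz': array([ 8.3, 68.4]), 'an': 1.3, 'z': 38.4, 'n': 65}
saucer (array([ 597.3, -177.7,  111.3,  112.5,  -44.5]), 846) tin (array([ 596.4, -175.4,   56.3,   57.2,  -62.5]), 363) jar (array([682.7, -27.1,  59.8,  60.6, -89.6]), 420)
red {'c': array([-55.2,   2.9]), 'sz': array([39.8, 30.7]), 'an': 85.7, 'z': 83.6, 'n': 91} orange {'c': array([-21.8,   2.4]), 'sz': array([35.4, 50.8]), 'an': 1.7, 'z': 95.4, 'n': 112} 
 green {'c': array([16.9,  1.5]), 'sz': array([47.1, 26.1]), 'an': 89.0, 'z': 110.6, 'n': 90} black {'c': array([57.3,  2.4]), 'sz': array([55.7, 34.3]), 'an': 88.1, 'z': 130.4, 'n': 163}
card ridge {'c': array([-134.5,    2.9]), 'sz': array([16. , 65.1]), 'an': 3.7, 'z': 38.9, 'n': 47}
saucer (array([ 601.3, -173.2,  116.9,  122. ,    2.4]), 495) tin (array([ 598.7, -173.4,   57. ,   58.5,   38.2]), 263) jar (array([684.4, -26.3,  58. ,  61. ,  43.4]), 308)
```

View pics/t9.png

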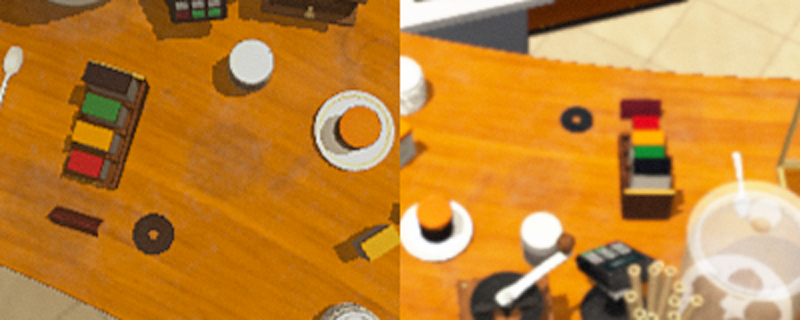

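Everything is in place: the card (75,220) is square to the rack about 60 mm ahead of its front (30 to 70 allowed), and the jar has not moved. Handing in.

```bash
python3 -c "
from plant import r; print(r.finish_job(), r.get_state()['clock'])"
```

```text
the job is handed in; nothing more can be done
the job is handed in; nothing more can be done
```

I filled the rack, stood the tin on the saucer and set the price card in front of the rack. I handed the job in at about 45 s of the 125 s. No verdict is reported, so everything below comes from my last camera check. Positions are in the rack frame.

| Item | Where it ended up | Allowed |
|---|---|---|
| Red carton | x −57 mm, y within 1 mm, square | x −65 to −49, y ±15 |
| Orange carton | x −19 mm, y within 1 mm, square | x −27 to −11, y ±15 |
| Green carton (not moved) | x +19 mm, y −1 mm, square | x +11 to +27, y ±15 |
| Black carton | x +56 mm, y within 1 mm, square | x +49 to +65, y ±15 |
| Honey tin | 2–3 mm from the saucer's centre | 12 mm |
| Price card | about 60 mm in front of the rack, centred, about 1° off parallel | 30 to 70 mm |
| Glass jar | not moved | 25 mm |

- **Seating:** the carton tops measured about 1 mm high or less, which fits all of them sitting on their pocket floors.
- **Which orange carton:** I took the look-alike farthest from the base, at about 0.67 m; the other two were at 0.56 m and 0.49 m.
- **Card distance:** I set it at about 60 mm rather than 50 so the gripper body would clear the cartons in the rack.
- **Card grasp:** the first try lifted before the fingers had closed. The card stayed standing, and the second try held.
- **Disagreement:** the side camera reads 2–4 mm off the top camera, putting the card at about 56 mm. Both readings are within the limits.

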